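Fill the dowel case

ROBOT

A 7-joint arm with a two-finger parallel gripper is mounted at the origin on the work surface. World frame = base frame: x ahead of the robot, y to its left, z up, the work surface at z = 0. Lengths are in m, angles in rad, forces in N, time in s.
With the tool pointing down it reaches from about 0.4 to 0.85 m from the base axis. Payload 4.4 kg.
Tool frame: the origin (TCP) lies at the very end of the fingers, on their centre line; the grasp point (between the pads) lies 19 mm behind it (manip.hold_point_z is the distance from the TCP to the grasp point, in m); z points along the fingers, y is the line along which they close (so a half turn about z gives the same grasp; the last joint's range is limited). The gripper opens to 94 mm and grips with 3 to 60 N. Pads are 16 mm wide; open, the fingers measure 119 mm over their backs; the gripper's body (75 mm by 177 mm) begins 78 mm behind the grasp point.
Start: joints at [1.218, 0.628, 0.038, 1.517, -0.027, 0.996, -0.02], TCP at [0.184, -0.623, 0.205] pointing down, gripper open.
Joint ranges: [-3.06, 3.06], [-0.37, 2.12], [-1.25, 1.32], [0.18, 2.47], [-1.1, 4.24], [0.23, 1.98], [-2.94, 2.94]. Speed limits (rad/s): [2.57, 2.57, 3.14, 3.14, 3.14, 3.14, 3.14].

INTERFACE

Orientations are given as a 3x3 rotation matrix whose columns are the frame's x, y, z axes.
In Python, from plant import manip, camera, camera_params gives the robot as it stands.
- The arm moves only by the tool play_rows, never from a script. Its argument "commands" is a list of rows, each an object with "dp": the shift along the tool's x, y, z in m, a list of three; "spin": the turn about the tool's z in degrees. A call has 1 to 8 rows; each row is the pose to reach, as a shift and turn from the pose commanded when the call began, along the tool's axes at that moment; what a row does not reach only later rows make up. A row lasts 1/12 s, in which the tool goes at most 41.7 mm and 7.16 degrees, less where a joint would pass 70% of its speed; a pose out of reach is approached as far as the arm can. A call with a gripper value outside its range is refused whole. "grip" is the opening, from 0 (shut) to 1 (fully open), set as the call begins (left out, the last holds). The fingers move at their own pace and stop on an object; "grip_force" is the grip in N (left out, the last holds). Time passes only in rows, so rows that repeat a pose let the fingers close. It gives the time, the measured TCP pose, the force, the opening and the grip force at its end, in the units of the state.
- manip.get_obs(): the state, without advancing time (a new reading comes with each control period).
- camera(name): name is "scene" or "top"; returns the picture (384x512x3 uint8, red, green, blue); there is no depth.
- camera_params(name): a dict with "mtx" (3x3 intrinsics, pixels), "world_from_camera" (4x4, takes a point from camera to world coordinates). Camera axes: x right, y down, z forward; pixel columns grow to the right and rows downward; lengths in m; the calibration is good to about 2 mm. A picture is of the moment at which its call begins. camera_params takes no time and is no camera call.
- manip.job_done(): hands the job in; it is judged then, once.
The state is a dict: "t": time; "joint_pos": joint angles; "joint_vel": joint speeds; "joint_efforts": joint torques, N m; "tool_pos": TCP position; "ee_rot": TCP orientation; "ft_force": force on the tool from outside, world axes, zero at the start; "wrist_torque": the same for the moment, N m; "finger_gap": finger opening in m; "finger_force": force on a finger pad.
Only numpy, scipy, OpenCV 4.12 (cv2) and the standard library are available. Lean on these libraries where they do the work, as an engineer would, in place of code of your own. Each camera call takes 0.05 s, during which the arm holds its last target. There are 200 camera calls.

TASK

Put the wooden dowels away in the grooved case: pry the case's lid up with the blade of the putty knife, swing it wide open and lay the knife back on the bench. Add any dowels lying on the bench to those in the scoop, hold the loaded scoop over the open case and pour them onto the ramp so that they roll down and each lies home in a groove of its own, then stand the scoop back on the bench and shut the lid fully. Leave the other things on the bench alone.

Things in the scene. Friction and masses are not known exactly. Their poses are not given: they have to be found in the camera images.
- case: Fixed plywood case 126 (x) x 197 (y) mm, rim 60 high, walls 8 thick, lid on top. Origin on the bench; walls span y -99.5 to +97.5. x runs along the grooves; +y to the lip side, -y to the hinge. Inside 110 wide, y -91.5 to +89.5: a ramp at the +y end, then a washboard sloping 9 degrees down to -y with 6 parallel rounded grooves 19 mm apart, numbered from the ramp.
- case_ramp (a point): Middle of the smooth ramp's surface, case y = 60, z = 49.6 mm; it falls 18 degrees from 59 mm high at the +y wall to 37.5 mm at y = 23. Dowels set down on it roll down to -y over empty grooves until they meet the far wall or another dowel, and drop into the groove there.
- groove1 (a point): Where the centre of a dowel lies when home in groove 1, the highest: case (y, z) = (12.4, 42.7) mm. Each next groove is 18.8 mm on to -y and 3.0 mm lower.
- groove6 (a point): The same for groove 6, the lowest, by the hinge: case (y, z) = (-81.5, 27.8) mm.
- slot (a point): Middle of the mouth of the slot under the lid's lip, case y = 111, z = 55.5 mm; 9 mm high, 14 deep, open along the whole 126 mm width: above it the lip, below it a ledge that sticks out 16 mm from the +y wall, top at z = 51.
- lid (a joint): Lid hinge, rad: 0 shut, grows as it opens, stop at 1.8. A plain 6 mm board, 126 mm wide, 85 g, without handle; the hinge line lies along the case's x at case y = -99.5, z = 60 mm (the underside of the shut lid). The hinge is stiff: the lid stays where it is left; about 1.2 N at the lip lifts it, up to 1 N shuts it.
- lid_lip (a point): Middle of the lid's free edge, on its underside, 211 mm from the hinge line; shut, it overhangs the +y wall by 14 mm, with the 9 mm slot under it.
- scoop: Open aluminium scoop, 200 g, like a small dustpan; origin on its underside, z up, x to the open nose. Inside 104 mm wide (y; 112 outside), from the back wall at x = -62 to the nose at +63; the floor rises 10 degrees, from 8 mm high at the back to 30 at the nose, so dowels lie along y and roll to the back, and out when the nose is dipped past 12 degrees. Side walls 26 mm above the floor.
- scoop_grip (a point): Centre of the scoop's handle: an upright black bar 60 (x) x 18 (y) x 28 (z) mm above the back wall, at scoop x = -80, z = 76 mm; axes as the scoop's. To be taken from above across its 18 mm.
- scoop_nose (a point): Middle of the scoop's open front edge, on the floor: scoop x = +63, z = 30 mm; nothing reaches more than 4 mm below it there.
- knife_grip (a point): Centre of the putty knife's wooden handle, 100 (x) x 24 (y) x 20 (z) mm; lies on the bench with this point 10 mm up; x points to the blade. 90 g.
- knife_tip (a point): Middle of the front edge of the knife's stiff blade (80 mm long, 32 wide, 2 thick, level with the handle's middle), 130 mm from the handle's centre along x.
- dowel1_mid (a point): Middle of a wooden dowel with round ends, 18 mm diameter, 100 long, 18 g; x along the dowel (y and z turn as it rolls). Lies in the scoop at the start.
- dowel2_mid (a point): Middle of a wooden dowel with round ends, 18 mm diameter, 100 long, 18 g; x along the dowel (y and z turn as it rolls). Lies in the scoop at the start.
- dowel3_mid (a point): Middle of a wooden dowel with round ends, 18 mm diameter, 100 long, 18 g; x along the dowel (y and z turn as it rolls). Lies loose on the bench at the start, if present.
- dowel4_mid (a point): Middle of a wooden dowel with round ends, 18 mm diameter, 100 long, 18 g; x along the dowel (y and z turn as it rolls). Lies loose on the bench at the start, if present.
- dowel5_mid (a point): Middle of a wooden dowel with round ends, 18 mm diameter, 100 long, 18 g; x along the dowel (y and z turn as it rolls). Lies loose on the bench at the start, if present.
- glue: Glue bottle, 170 mm tall, bystander; origin under it
- tape: Tape measure 65 mm, bystander; origin under it
- offcut: Wooden offcut 120 x 60 x 19 mm, bystander; origin under it
- driver: Screwdriver lying down, bystander
- tin: Tin 90 mm tall, 84 across, bystander; origin under it
- cup: Metal cup 70 mm tall, bystander; origin under it

How it is judged:
By the outcome, as a careful person would: the job done as asked, in the order asked, and still so for the second after the job is handed in, with the robot touching nothing.
Of dowel3, dowel4, dowel5 only 1 to 3 are there at a start; the rules pass over those that are not, and their reading is None.
At some moment in a run one of knife, scoop may be knocked a few centimetres aside while the robot is not near it.
It also fails if it takes over 208 s, if anything falls off the work surface, if the arm or the gripper's body presses on something with over 40 N, if the wrist force passes 120 N, or if a joint passes its speed limit or range.

## Working session

There is one attempt and no reset: what is moved stays moved. The work goes in short steps, Python scripts to look and compute and a tool call to move; the robot and the scene stay as the last step left them, time stands still between calls to the robot, and variables do not carry over. Pictures are saved under pics/ and viewed, at most 14 in all, crops included, and the job is handed in when it is done.

Besides the shell and the picture viewer there is one more tool, called after "Request:" as name(argument=value, ...), one argument or row to a line, values as JSON. play_rows: Moves the arm, as the interface text tells. Its arguments: {"type":"object","properties":{"commands":{"type":"array","items":{"type":"object","properties":{"dp":{"type":"array","items":{"type":"number"}},"spin":{"type":"number"}}}},"grip":{"type":"number"},"grip_force":{"type":"number"}},"required":["commands"]}

```bash
ls; mkdir -p pics; python3 - <<'E'
from plant import manip,camera,camera_params
import cv2
for n in("scene","top"):
    cv2.imwrite(f"pics/{n}0.png",cv2.resize(camera(n)[:,:,::-1],(800,600),interpolation=cv2.INTER_CUBIC))
    p=camera_params(n);print(n,p["mtx"].round(1).tolist(),p["world_from_camera"].round(3).tolist())
o=manip.get_obs();print(o["t"],o["tool_pos"],o["ee_rot"])
E
```

```text
pics
scene [[378.0, 0.0, 258.5], [0.0, 378.0, 194.6], [0.0, 0.0, 1.0]] [[0.155, 0.687, -0.71, 1.381], [0.988, -0.109, 0.111, -0.153], [-0.001, -0.718, -0.696, 0.863], [0.0, 0.0, 0.0, 1.0]]
top [[395.4, 0.0, 254.9], [0.0, 395.4, 186.8], [0.0, 0.0, 1.0]] [[-0.014, -0.987, 0.158, 0.428], [-1.0, 0.015, 0.004, -0.023], [-0.006, -0.158, -0.987, 1.007], [0.0, 0.0, 0.0, 1.0]]
0.1 [ 0.18371437 -0.62290089  0.20467814] [[ 9.59154995e-01  2.82880607e-01 -5.07656515e-04]
 [ 2.82881059e-01 -9.59153748e-01  1.54758865e-03]
 [-4.91378317e-05 -1.62798380e-03 -9.99998674e-01]]
```

View pics/top0.png

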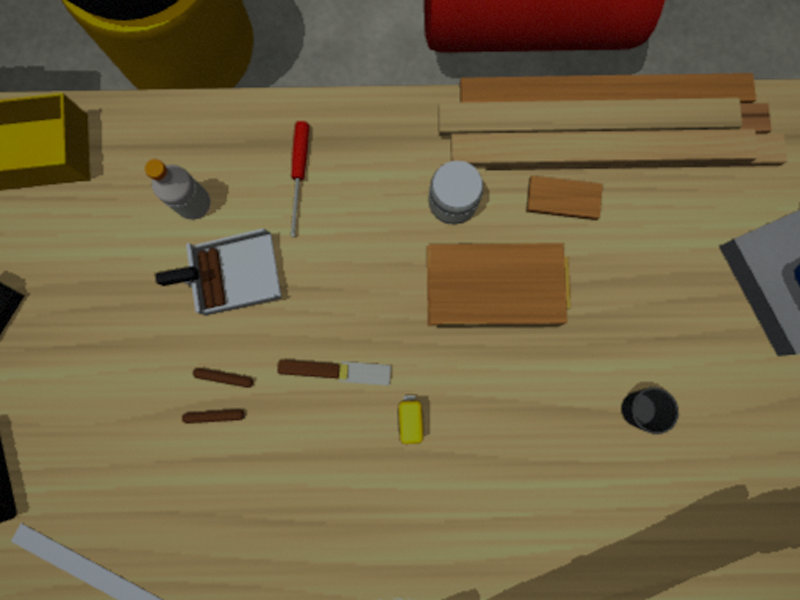

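View pics/scene0.png

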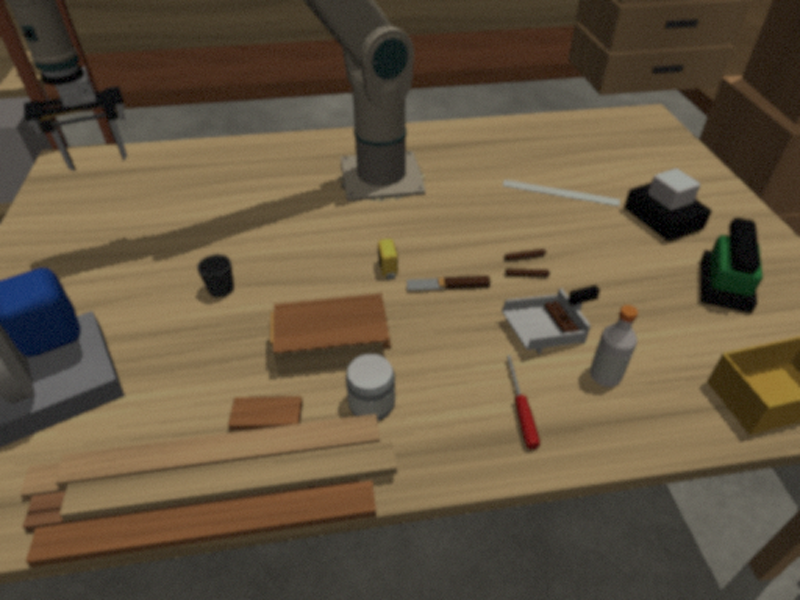

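The pictures show the lidded case (top px 428–570, 243–326), with its ledge on the right, so case +y points to world -y. The knife is at (278–392, 360–385) with its blade to the right. The scoop is at (157–282, 230–313) and holds 2 dowels. Two more dowels lie on the bench at (223,377) and (213,415).

```bash
cat >h.py <<'E'
import numpy as np,cv2,sys
from plant import manip,camera,camera_params
def snap(n,f,x0,y0,w,h,s,img=None,gain=1.6):
    im=camera(n) if img is None else img
    c=np.clip(im[y0:y0+h,x0:x0+w,::-1]*gain,0,255).astype(np.uint8)
    cv2.imwrite(f"pics/{f}.png",cv2.resize(c,None,fx=s,fy=s,interpolation=cv2.INTER_CUBIC));return im
def ray(n,u,v):
    p=camera_params(n);T=p["world_from_camera"]
    return T[:3,3],T[:3,:3]@np.linalg.solve(p["mtx"],[u,v,1])
def P(n,u,v,z):
    o,d=ray(n,u,v);return (o+d*(z-o[2])/d[2])
def C(n,x0,y0,s,u,v,z): # crop pixel -> world
    return P(n,x0+(u+.5)/s-.5,y0+(v+.5)/s-.5,z)
def proj(n,X):
    p=camera_params(n);T=p["world_from_camera"];q=p["mtx"]@(T[:3,:3].T@(np.array(X)-T[:3,3]));return q[:2]/q[2]
def st():
    o=manip.get_obs();R=o["ee_rot"];print("t%.1f"%o["t"],"pos",o["tool_pos"].round(4),"yaw %.1f"%np.degrees(np.arctan2(R[1,0],R[0,0])),"q",np.array(o["joint_pos"]).round(2),"gap %.4f"%o["finger_gap"],"F",np.array(o["ft_force"]).round(1));return o
def go(x,y,z,yaw=None):
    "dp/spin from present pose to world TCP x,y,z, tool-x yaw deg"
    o=manip.get_obs();R=o["ee_rot"];d=R.T@(np.array([x,y,z])-o["tool_pos"])
    y0=np.degrees(np.arctan2(R[1,0],R[0,0]));s=0 if yaw is None else -((yaw-y0+180)%360-180)
    print("dp",(d).round(4),"spin %.1f"%s)
E
python3 - <<'E'
from h import *
im=snap("top","c1",95,140,200,145,4)
snap("top","c2",250,140,150,90,5,im)
st()
E
```

```text
t0.1 pos [ 0.1838 -0.623   0.2048] yaw 16.4 q [ 1.22  0.63  0.04  1.52 -0.03  1.   -0.02] gap 0.0944 F [-0.5  0.4  0.5]
```

View pics/c1.png

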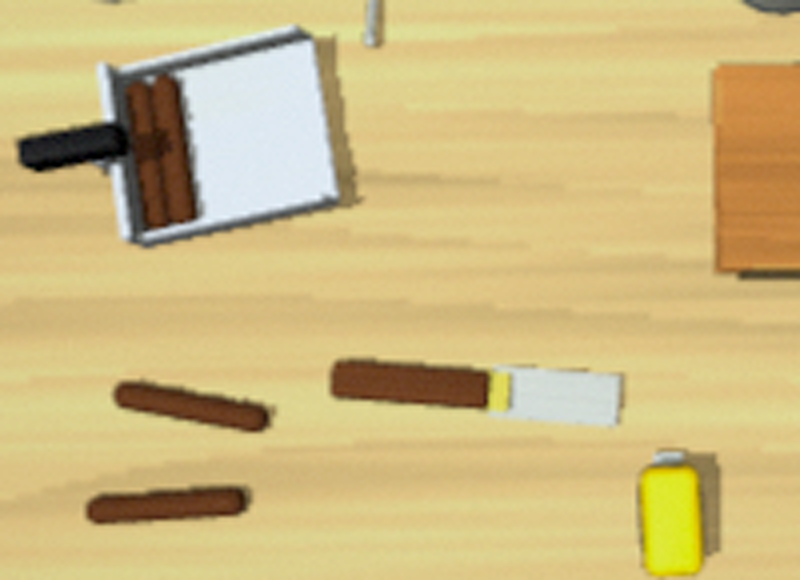

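View pics/c2.png

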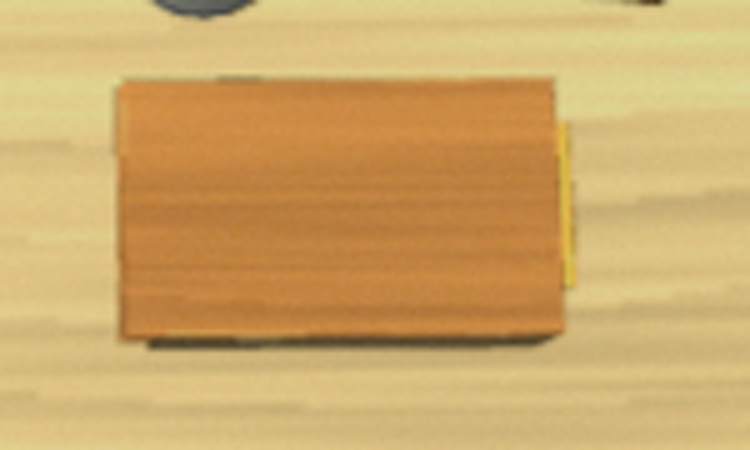

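The crops show the knife handle at (332,378)–(489,390) with its tip at (620,400). Dowel A runs (115,393)–(269,418) and dowel B (88,510)–(246,500). The scoop bar runs (18,152)–(128,137). The lid corners in c2 are (116,85), (553,78), (564,333) and (121,341).

```bash
python3 - <<'E'
from h import *
c=lambda u,v,z:C("top",95,140,4,u,v,z)
def seg(n,a,b,z):
    A,B=c(*a,z),c(*b,z);d=B-A;print(n,"mid",((A+B)/2).round(4),"len %.4f yaw %.1f"%(np.linalg.norm(d),np.degrees(np.arctan2(d[1],d[0]))))
seg("handle",(333,378),(489,390),20)
seg("handle->tip",(333,378),(489,390),20); print("tip",c(620,400,11).round(4))
seg("dowA",(115,393),(269,418),9);seg("dowB",(88,510),(246,500),9)
seg("dowA",(115,393),(269,418),.009);seg("dowB",(88,510),(246,500),.009);seg("handle",(333,378),(489,390),.02);print("tip",c(620,400,.011).round(4))
seg("bar",(18,152),(128,137),.09);seg("nose",(318,38),(340,200),.030)
q=[C("top",250,140,5,u,v,.066) for u,v in((116,85),(553,78),(564,333),(121,341))]
for i in range(4):
    d=q[(i+1)%4]-q[i];print(q[i].round(4),"%.4f %.1f"%(np.linalg.norm(d),np.degrees(np.arctan2(d[1],d[0]))))
E
```

```text
handle mid [-0.2909 -2.8763 20.    ] len 1.8724 yaw 84.8
handle->tip mid [-0.2909 -2.8763 20.    ] len 1.8724 yaw 84.8
tip [ 0.1682 -0.2123 11.    ]
dowA mid [ 0.2168 -2.3223  9.    ] len 0.7894 yaw 80.1
dowB mid [ 0.7052 -2.431   9.    ] len 0.7856 yaw 92.8
dowA mid [0.4545 0.2646 0.009 ] len 0.0986 yaw -99.9
dowB mid [0.3935 0.2782 0.009 ] len 0.0981 yaw -87.2
handle mid [0.4655 0.1258 0.02  ] len 0.0973 yaw -95.2
tip [ 0.454  -0.0036  0.011 ]
bar mid [0.6063 0.3164 0.09  ] len 0.0653 yaw -82.9
nose mid [0.6323 0.1775 0.03  ] len 0.1056 yaw -171.5
[ 0.6525 -0.0636  0.066 ] 0.2130 -90.0
[ 0.6527 -0.2765  0.066 ] 0.1249 179.2
[ 0.5278 -0.2748  0.066 ] 0.2115 90.2
[ 0.5271 -0.0633  0.066 ] 0.1254 -0.1
```

```bash
cat >>h.py <<'E'
def plan(*W):
    "chain of waypoints (x,y,z,yaw): dp, spin, rows at full speed; each from the one before"
    o=manip.get_obs();R=o["ee_rot"];p=o["tool_pos"];a=np.degrees(np.arctan2(R[1,0],R[0,0]))
    for x,y,z,w in W:
        t=np.radians(a);X=np.array([np.cos(t),np.sin(t),0]);Y=np.array([np.sin(t),-np.cos(t),0]);Z=np.array([0,0,-1.])
        d=np.array([x,y,z])-p;s=a-w
        print("dp",[round(float(k@d),4) for k in(X,Y,Z)],"spin %.1f"%s,"rows %.1f"%max(np.linalg.norm(d)/.0417,abs(s)/7.16))
        p=np.array([x,y,z]);a=w
E
python3 -c "
from h import *
plan((.40,-.42,.20,50),(.55,-.15,.20,85),(.4624,.0909,.15,85),(.4624,.0909,.003,85))"
```

```text
dp [0.2648, -0.1335, 0.0048] spin -33.6 rows 7.1
dp [0.3033, -0.0586, 0.0] spin -35.0 rows 7.4
dp [0.2323, -0.1083, 0.05] spin 0.0 rows 6.3
dp [0.0, 0.0, 0.147] spin 0.0 rows 3.5
```

Request:
play_rows(
  commands=[
    {"dp": [0.265, -0.1335, 0.005], "spin": -33.6},
    {"dp": [0.265, -0.1335, 0.005], "spin": -33.6},
    {"dp": [0.265, -0.1335, 0.005], "spin": -33.6},
    {"dp": [0.265, -0.1335, 0.005], "spin": -33.6},
    {"dp": [0.265, -0.1335, 0.005], "spin": -33.6},
    {"dp": [0.265, -0.1335, 0.005], "spin": -33.6},
    {"dp": [0.265, -0.1335, 0.005], "spin": -33.6},
    {"dp": [0.265, -0.1335, 0.005], "spin": -33.6},
  ],
)

```text
t: 0.82
tool_pos: [0.4078, -0.4126, 0.2004]
ee_rot: [[0.633, 0.774, 0.004], [0.774, -0.633, 0.005], [0.007, 0.0, -1.0]]
ft_force: [1.4, 0.9, -0.0]
finger_gap: 0.0939
finger_force: 0.0
```

Request:
play_rows(
  commands=[
    {"dp": [0.3033, -0.0586, 0], "spin": -35},
    {"dp": [0.3033, -0.0586, 0], "spin": -35},
    {"dp": [0.3033, -0.0586, 0], "spin": -35},
    {"dp": [0.3033, -0.0586, 0], "spin": -35},
    {"dp": [0.3033, -0.0586, 0], "spin": -35},
    {"dp": [0.3033, -0.0586, 0], "spin": -35},
    {"dp": [0.3033, -0.0586, 0], "spin": -35},
    {"dp": [0.3033, -0.0586, 0], "spin": -35},
  ],
)

```text
t: 1.48
tool_pos: [0.553, -0.1435, 0.2006]
ee_rot: [[0.08, 0.997, 0.002], [0.997, -0.08, 0.004], [0.004, 0.002, -1.0]]
ft_force: [-0.6, 0.6, -0.7]
finger_gap: 0.0938
finger_force: 0.0
```

```bash
python3 -c "
from h import *
st()
im=snap('top','c3',170,210,100,60,6)
plan((.4624,.0909,.12,85),(.4624,.0909,.003,85))"
```

```text
t1.5 pos [ 0.553  -0.1435  0.2006] yaw 85.4 q [ 0.41  0.53 -0.31  1.74  0.2   0.89 -0.06] gap 0.0938 F [-0.6  0.6 -0.7]
dp [0.2248, -0.1091, 0.0807] spin 0.6 rows 6.3
dp [0.0, 0.0, 0.117] spin 0.0 rows 2.8
```

Request:
play_rows(
  commands=[
    {"dp": [0.2248, -0.109, 0.08], "spin": 0.5},
    {"dp": [0.2248, -0.109, 0.08], "spin": 0.5},
    {"dp": [0.2248, -0.109, 0.08], "spin": 0.5},
    {"dp": [0.2248, -0.109, 0.08], "spin": 0.5},
    {"dp": [0.2248, -0.109, 0.08], "spin": 0.5},
    {"dp": [0.2248, -0.109, 0.08], "spin": 0.5},
    {"dp": [0.2248, -0.109, 0.08], "spin": 0.5},
    {"dp": [0.2248, -0.109, 0.08], "spin": 0.5},
  ],
)

```text
t: 2.2
tool_pos: [0.4588, 0.0865, 0.1196]
ee_rot: [[0.088, 0.996, -0.003], [0.996, -0.088, 0.001], [0.001, -0.003, -1.0]]
ft_force: [0.4, 0.4, -0.4]
finger_gap: 0.094
finger_force: 0.0
```

```bash
python3 -c "
from h import *
st()
im=snap('scene','c3',250,130,120,90,6)
plan((.4624,.0909,.003,85))"
```

```text
t2.2 pos [0.4588 0.0865 0.1196] yaw 84.9 q [-0.06  0.52 -0.27  2.09  0.24  0.56 -0.59] gap 0.0940 F [ 0.4  0.4 -0.4]
dp [0.0071, 0.0014, 0.1171] spin -0.3 rows 2.8
```

View pics/c3.png

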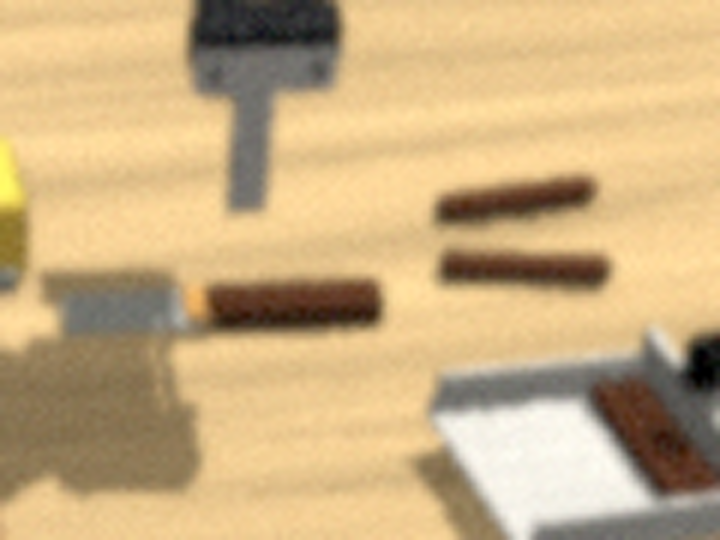

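Request:
play_rows(
  commands=[
    {"dp": [0.007, 0.0014, 0], "spin": -57},
    {"dp": [0.007, 0.0014, 0], "spin": -57},
    {"dp": [0.007, 0.0014, 0], "spin": -57},
    {"dp": [0.007, 0.0014, 0], "spin": -57},
    {"dp": [0.007, 0.0014, 0], "spin": -57},
    {"dp": [0.007, 0.0014, 0], "spin": -57},
    {"dp": [0.007, 0.0014, 0], "spin": -57},
    {"dp": [0.007, 0.0014, 0], "spin": -57},
  ],
)

```text
t: 2.92
tool_pos: [0.4645, 0.0872, 0.1208]
ee_rot: [[-0.784, 0.621, 0.001], [0.621, 0.784, -0.001], [-0.002, -0.0, -1.0]]
ft_force: [-0.2, -0.0, 0.3]
finger_gap: 0.0938
finger_force: 0.0
```

Request:
play_rows(
  commands=[
    {"dp": [0, 0, 0], "spin": -57},
    {"dp": [0, 0, 0], "spin": -57},
    {"dp": [0, 0, 0], "spin": -57},
    {"dp": [0, 0, 0], "spin": -57},
    {"dp": [0, 0, 0], "spin": -57},
    {"dp": [0, 0, 0], "spin": -57},
    {"dp": [0, 0, 0], "spin": -57},
    {"dp": [0, 0, 0], "spin": -57},
  ],
)

```text
t: 3.58
tool_pos: [0.4645, 0.087, 0.1207]
ee_rot: [[-0.948, -0.319, 0.001], [-0.319, 0.948, -0.001], [-0.001, -0.002, -1.0]]
ft_force: [-0.3, -0.9, -0.4]
finger_gap: 0.094
finger_force: 0.0
```

Request:
play_rows(
  commands=[
    {"dp": [0, 0, 0], "spin": -57},
    {"dp": [0, 0, 0], "spin": -57},
    {"dp": [0, 0, 0], "spin": -57},
    {"dp": [0, 0, 0], "spin": -57},
    {"dp": [0, 0, 0], "spin": -57},
    {"dp": [0, 0, 0], "spin": -57},
    {"dp": [0, 0, 0], "spin": -57},
    {"dp": [0, 0, 0], "spin": -57},
  ],
)

```text
t: 4.25
tool_pos: [0.4644, 0.087, 0.1205]
ee_rot: [[-0.249, -0.969, 0.001], [-0.969, 0.249, -0.002], [0.001, -0.001, -1.0]]
ft_force: [-0.8, 1.1, 1.0]
finger_gap: 0.094
finger_force: 0.0
```

```bash
python3 -c "
from h import *
st()
plan((.4624,.0909,.06,265-360),(.4624,.0909,.003,265-360))"
```

```text
t4.2 pos [0.4644 0.087  0.1205] yaw -104.4 q [ 0.44  0.75 -1.09  2.07  0.89  0.89  1.73] gap 0.0940 F [-0.8  1.1  1. ]
dp [-0.0033, 0.0029, 0.0605] spin -9.4 rows 1.5
dp [0.0, 0.0, 0.057] spin 0.0 rows 1.4
```

Request:
play_rows(
  commands=[
    {"dp": [-0.0033, 0.003, 0.03], "spin": -9.4},
    {"dp": [-0.0033, 0.003, 0.06], "spin": -9.4},
    {"dp": [-0.0033, 0.003, 0.09], "spin": -9.4},
    {"dp": [-0.0033, 0.003, 0.108], "spin": -9.4},
    {"dp": [-0.0033, 0.003, 0.117], "spin": -9.4},
    {"dp": [-0.0033, 0.003, 0.117], "spin": -9.4},
  ],
)

```text
t: 4.75
tool_pos: [0.4613, 0.0909, 0.0017]
ee_rot: [[-0.092, -0.996, -0.002], [-0.996, 0.092, -0.003], [0.003, 0.002, -1.0]]
ft_force: [-0.6, -0.6, -0.1]
finger_gap: 0.0939
finger_force: 0.0
```

Request:
play_rows(
  commands=[
    {"dp": [0, 0, 0], "spin": 0},
    {"dp": [0, 0, 0], "spin": 0},
    {"dp": [0, 0, 0], "spin": 0},
    {"dp": [0, 0, 0], "spin": 0},
    {"dp": [0, 0, 0], "spin": 0},
    {"dp": [0, 0, 0], "spin": 0},
    {"dp": [0, 0, 0], "spin": 0},
    {"dp": [0, 0, 0], "spin": 0},
  ],
  grip=0,
  grip_force=60,
)

```text
t: 5.42
tool_pos: [0.4612, 0.0939, 0.0036]
ee_rot: [[-0.088, -0.996, 0.0], [-0.996, 0.088, -0.0], [-0.0, -0.0, -1.0]]
ft_force: [0.5, 0.3, -0.1]
finger_gap: 0.0438
finger_force: 0.0
```

```bash
python3 -c "
from h import *
st()
plan((.4624,.0909,.25,265-360),(.4624,.0909,.25,180),(.4624,.0909,.25,90))"
```

```text
t5.4 pos [0.4612 0.0939 0.0036] yaw -95.1 q [ 0.32  0.93 -0.92  2.14  1.21  0.75  1.61] gap 0.0438 F [ 0.5  0.3 -0.1]
dp [0.0028, -0.0015, -0.2464] spin -0.1 rows 5.9
dp [0.0, 0.0, 0.0] spin -275.0 rows 38.4
dp [0.0, 0.0, 0.0] spin 90.0 rows 12.6
```

Request:
play_rows(
  commands=[
    {"dp": [0, 0, 0], "spin": 0},
    {"dp": [0, 0, 0], "spin": 0},
    {"dp": [0, 0, 0], "spin": 0},
    {"dp": [0, 0, 0], "spin": 0},
    {"dp": [0, 0, 0], "spin": 0},
    {"dp": [0, 0, 0], "spin": 0},
    {"dp": [0, 0, 0], "spin": 0},
    {"dp": [0, 0, 0], "spin": 0},
  ],
)

```text
t: 6.08
tool_pos: [0.461, 0.0939, 0.0035]
ee_rot: [[-0.088, -0.996, -0.0], [-0.996, 0.088, 0.0], [-0.0, 0.0, -1.0]]
ft_force: [-0.9, 0.2, -0.6]
finger_gap: 0.0234
finger_force: 60.0
```

Request:
play_rows(
  commands=[
    {"dp": [0, 0, -0.02], "spin": 0},
    {"dp": [0, 0, -0.04], "spin": 5},
    {"dp": [0, 0, -0.07], "spin": 10},
    {"dp": [0, 0, -0.11], "spin": 16},
    {"dp": [0, 0, -0.15], "spin": 22},
    {"dp": [0, 0, -0.17], "spin": 28},
    {"dp": [0, 0, -0.17], "spin": 34},
    {"dp": [0, 0, -0.17], "spin": 40},
  ],
)

```text
t: 6.75
tool_pos: [0.4619, 0.0938, 0.175]
ee_rot: [[-0.712, -0.702, 0.003], [-0.702, 0.712, -0.0], [-0.002, -0.002, -1.0]]
ft_force: [0.0, 0.8, -1.3]
finger_gap: 0.0232
finger_force: 60.0
```

```bash
python3 -c "
from h import *
st()
plan((.59,-.2,.17,-190),(.59,-.44,.17,-240),(.59,-.44,.17,-270))"
```

```text
t6.8 pos [0.4619 0.0938 0.175 ] yaw -135.4 q [ 0.43  0.61 -1.04  2.02  0.68  0.9   1.37] gap 0.0232 F [ 0.   0.8 -1.3]
dp [0.1151, -0.2991, 0.005] spin 54.6 rows 7.7
dp [-0.0417, -0.2364, 0.0] spin 50.0 rows 7.0
dp [0.0, 0.0, 0.0] spin 30.0 rows 4.2
```

Request:
play_rows(
  commands=[
    {"dp": [0.115, -0.299, 0.005], "spin": 54.6},
    {"dp": [0.115, -0.299, 0.005], "spin": 54.6},
    {"dp": [0.115, -0.299, 0.005], "spin": 54.6},
    {"dp": [0.115, -0.299, 0.005], "spin": 54.6},
    {"dp": [0.115, -0.299, 0.005], "spin": 54.6},
    {"dp": [0.115, -0.299, 0.005], "spin": 54.6},
    {"dp": [0.115, -0.299, 0.005], "spin": 54.6},
    {"dp": [0.115, -0.299, 0.005], "spin": 54.6},
  ],
)

```text
t: 7.42
tool_pos: [0.5912, -0.2042, 0.1679]
ee_rot: [[-0.984, 0.177, -0.0], [0.177, 0.984, -0.002], [-0.0, -0.002, -1.0]]
ft_force: [0.8, 0.1, -0.7]
finger_gap: 0.0235
finger_force: 60.0
```

Request:
play_rows(
  commands=[
    {"dp": [-0.0417, -0.236, 0], "spin": 50},
    {"dp": [-0.0417, -0.236, 0], "spin": 50},
    {"dp": [-0.0417, -0.236, 0], "spin": 50},
    {"dp": [-0.0417, -0.236, 0], "spin": 50},
    {"dp": [-0.0417, -0.236, 0], "spin": 50},
    {"dp": [-0.0417, -0.236, 0], "spin": 50},
    {"dp": [-0.0417, -0.236, 0], "spin": 50},
    {"dp": [-0.0417, -0.236, 0], "spin": 50},
  ],
)

```text
t: 8.08
tool_pos: [0.5907, -0.4413, 0.1673]
ee_rot: [[-0.499, 0.867, -0.002], [0.867, 0.499, -0.0], [0.001, -0.002, -1.0]]
ft_force: [0.6, 0.3, -1.3]
finger_gap: 0.0236
finger_force: 60.0
```

Request:
play_rows(
  commands=[
    {"dp": [0, 0, 0], "spin": 30},
    {"dp": [0, 0, 0], "spin": 30},
    {"dp": [0, 0, 0], "spin": 30},
    {"dp": [0, 0, 0], "spin": 30},
    {"dp": [0, 0, 0], "spin": 30},
    {"dp": [0, 0, 0], "spin": 30},
  ],
)

```text
t: 8.58
tool_pos: [0.5928, -0.4367, 0.1684]
ee_rot: [[-0.012, 1.0, -0.0], [1.0, 0.012, 0.001], [0.001, -0.0, -1.0]]
ft_force: [-0.6, -1.0, -1.2]
finger_gap: 0.0234
finger_force: 60.0
```

```bash
python3 -c "
from h import *
st()
im=snap('scene','c4',90,100,200,150,4)
im=snap('top','c4t',260,150,200,130,4)
a=cv2.imread('pics/c4.png')[:300];b=cv2.imread('pics/c4t.png')[:300];cv2.imwrite('pics/c4j.png',np.vstack([cv2.imread('pics/c4.png')[60:360],cv2.imread('pics/c4t.png')[:300]]))
plan((.59,-.44,.0445,-270))"
```

```text
t8.6 pos [ 0.5928 -0.4367  0.1684] yaw 90.7 q [ 0.79  0.82 -0.39  1.26  0.31  1.12  0.38] gap 0.0234 F [-0.6 -1.  -1.2]
dp [-0.0024, -0.0026, 0.1239] spin 360.6 rows 50.4
```

View pics/c4j.png

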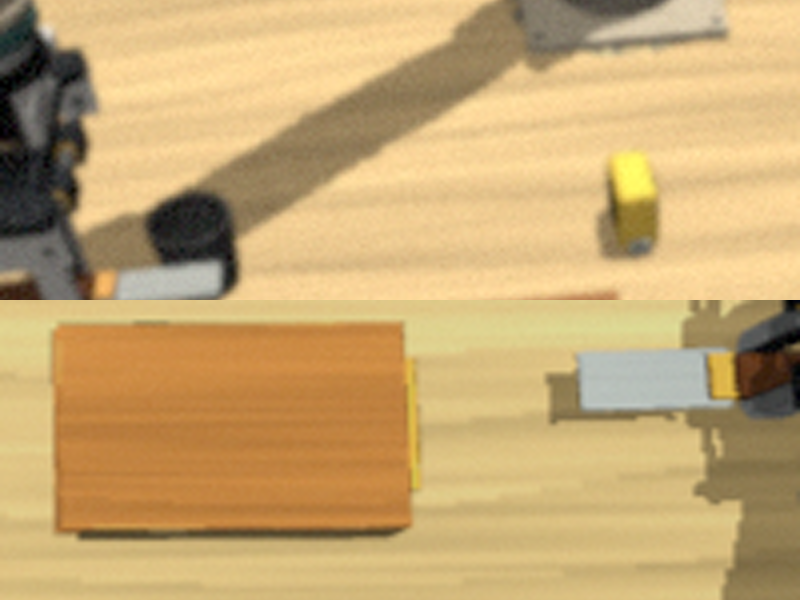

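The knife is held level. Its tip edge is at c4t px (580, 50–110), and the slot ledge at (412, 58–188).

```bash
python3 -c "
from h import *
c=lambda u,v,z:C('top',260,150,4,u,v,z).round(4)
print(c(580,80,.175),c(735,80,.175)); 
for u,v in((54,25),(404,22),(411,226),(57,231)):print(c(u,v,.066))
plan((.592,-.436,.049,90))"
```

```text
[ 0.5936 -0.3403  0.175 ] [ 0.5923 -0.4229  0.175 ]
[ 0.6543 -0.0644  0.066 ]
[ 0.6529 -0.2776  0.066 ]
[ 0.528  -0.2747  0.066 ]
[ 0.5282 -0.0635  0.066 ]
dp [0.0016, -0.0005, 0.1194] spin 0.6 rows 2.9
```

Request:
play_rows(
  commands=[
    {"dp": [0, 0, 0.03], "spin": 0.6},
    {"dp": [0, 0, 0.06], "spin": 0.6},
    {"dp": [0, 0, 0.09], "spin": 0.6},
    {"dp": [0, 0, 0.11], "spin": 0.6},
    {"dp": [0, 0, 0.119], "spin": 0.6},
    {"dp": [0.02, 0, 0.119], "spin": 0.6},
    {"dp": [0.045, 0, 0.119], "spin": 0.6},
    {"dp": [0.045, 0, 0.119], "spin": 0.6},
  ],
)

```text
t: 9.35
tool_pos: [0.5941, -0.3866, 0.0501]
ee_rot: [[-0.003, 1.0, 0.001], [1.0, 0.003, 0.006], [0.006, 0.001, -1.0]]
ft_force: [1.5, 1.4, -1.5]
finger_gap: 0.0236
finger_force: 60.0
```

```bash
python3 -c "
from h import *
st()
im=snap('scene','c5',100,160,160,100,5)
plan((.592,-.3605,.049,90))"
```

```text
t9.3 pos [ 0.5941 -0.3866  0.0501] yaw 90.2 q [ 0.73  0.91 -0.35  1.44  0.36  0.86  0.27] gap 0.0236 F [ 1.5  1.4 -1.5]
dp [0.029, -0.002, 0.0015] spin 0.1 rows 0.7
```

View pics/c5.png

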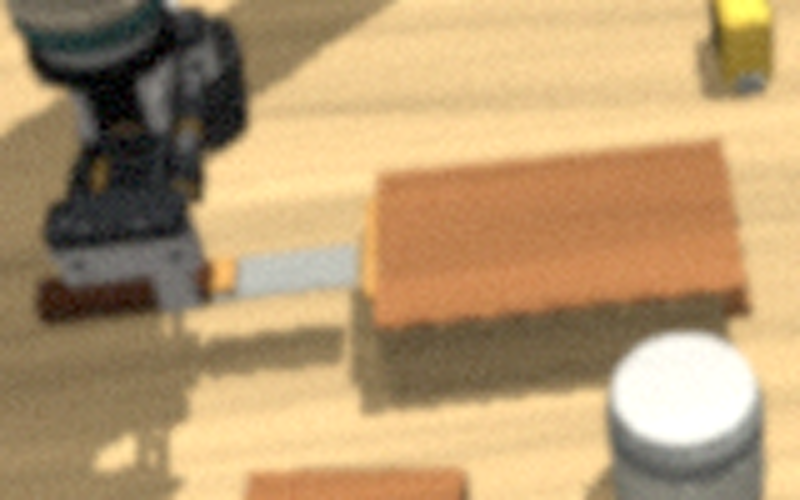

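The blade is level with the ledge and lip (tip at c5 px (358,265), lip edge at x≈375), so I'll push it in.

Request:
play_rows(
  commands=[
    {"dp": [0.008, -0.001, 0.001], "spin": 0},
    {"dp": [0.014, -0.001, 0.001], "spin": 0},
    {"dp": [0.018, -0.001, 0.001], "spin": 0},
    {"dp": [0.022, -0.001, 0.001], "spin": 0},
    {"dp": [0.025, -0.001, 0.001], "spin": 0},
    {"dp": [0.025, -0.001, 0.001], "spin": 0},
    {"dp": [0.025, -0.001, 0.001], "spin": 0},
  ],
)

```text
t: 9.98
tool_pos: [0.5909, -0.3739, 0.0494]
ee_rot: [[0.007, 1.0, 0.001], [1.0, -0.007, -0.007], [-0.007, 0.002, -1.0]]
ft_force: [-0.3, -7.5, -0.5]
finger_gap: 0.0232
finger_force: 60.0
```

```bash
python3 -c "
from h import *
st()"
```

```text
t10.0 pos [ 0.5909 -0.3739  0.0494] yaw 89.6 q [ 0.7   0.89 -0.34  1.48  0.37  0.83  0.23] gap 0.0232 F [-0.3 -7.5 -0.5]
```

The push stopped at the lip or ledge (7.5 N), with the tip near y=-0.277. I'll back off a little and measure the tip height from both views.

Request:
play_rows(
  commands=[
    {"dp": [-0.02, 0, 0], "spin": 0},
    {"dp": [-0.02, 0, 0], "spin": 0},
    {"dp": [-0.02, 0, 0], "spin": 0},
    {"dp": [-0.02, 0, 0], "spin": 0},
  ],
)

```text
t: 10.32
tool_pos: [0.591, -0.3876, 0.0483]
ee_rot: [[0.005, 1.0, -0.0], [1.0, -0.005, 0.001], [0.001, -0.0, -1.0]]
ft_force: [0.6, -0.4, -1.4]
finger_gap: 0.0239
finger_force: 60.0
```

```bash
python3 -c "
from h import *
st()
a=snap('scene','c6',110,195,80,36,10);b=snap('top','c6t',345,160,80,22,10)
cv2.imwrite('pics/c6j.png',np.vstack([cv2.imread('pics/c6.png'),cv2.imread('pics/c6t.png')]))"
```

```text
t10.3 pos [ 0.591  -0.3876  0.0483] yaw 89.7 q [ 0.72  0.91 -0.35  1.45  0.36  0.85  0.26] gap 0.0239 F [ 0.6 -0.4 -1.4]
```

View pics/c6j.png

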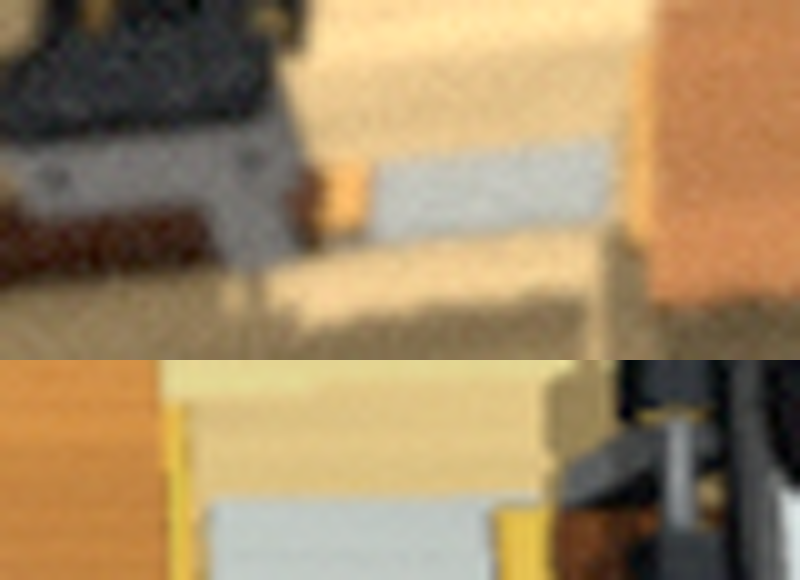

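Tip +x corner: scene crop (612,228), top crop (210,140). Blade root corner: scene (372,245), top (490,147).

```bash
python3 -c "
from h import *
def tri(s,t):
    o1,d1=ray('scene',110+(s[0]+.5)/10-.5,195+(s[1]+.5)/10-.5);o2,d2=ray('top',345+(t[0]+.5)/10-.5,160+(t[1]+.5)/10-.5)
    k,*_=np.linalg.lstsq(np.c_[d1,-d2],o2-o1,rcond=None);a=o1+k[0]*d1;b=o2+k[1]*d2;return ((a+b)/2).round(4),(a-b).round(4)
print(tri((612,228),(210,140)));print(tri((372,245),(490,147)))"
```

```text
(array([ 0.6093, -0.2903,  0.0539]), array([-0., -0.,  0.]))
(array([ 0.6063, -0.3583,  0.055 ]), array([-0.    , -0.0002,  0.0001]))
```

```bash
python3 -c "
from h import *
def tri(s,t):
    o1,d1=ray('scene',*s);o2,d2=ray('top',*t)
    k,*_=np.linalg.lstsq(np.c_[d1,-d2],o2-o1,rcond=None);a=o1+k[0]*d1;b=o2+k[1]*d2;return ((a+b)/2).round(4),(a-b).round(4)
f=lambda u,v,x,y,s:(x+(u+.5)/s-.5,y+(v+.5)/s-.5)
print('lid lip +x',tri(f(648,305,110,195,10),f(553,78,250,140,5)))
print('lid lip +x',tri(f(378,327,100,160,5),f(553,78,250,140,5)))
print('lid hinge +x',tri(f(747,290,100,160,5),f(116,85,250,140,5)))
print('ledge +x',tri(f(628,235,110,195,10),f(188,42,345,160,10)))
print('lid lip -x',tri(f(375,175,100,160,5),f(564,333,250,140,5)))
print('lid hinge -x',tri(f(722,143,100,160,5),f(121,341,250,140,5)))"
```

```text
lid lip +x (array([ 0.6526, -0.2772,  0.0664]), array([-0.0001, -0.0015,  0.0004]))
lid lip +x (array([ 0.6526, -0.276 ,  0.0666]), array([ 0.0001,  0.0007, -0.0002]))
lid hinge +x (array([ 0.6533, -0.0656,  0.0619]), array([-0.0005, -0.0037,  0.    ]))
ledge +x (array([ 0.63  , -0.2821,  0.0718]), array([-0.0001, -0.0014,  0.0004]))
lid lip -x (array([ 0.5278, -0.2764,  0.0653]), array([-0.0003, -0.0027,  0.0007]))
lid hinge -x (array([ 0.5275, -0.0646,  0.0609]), array([-0.0003, -0.0022,  0.0001]))
```

Request:
play_rows(
  commands=[
    {"dp": [0, 0, -0.03], "spin": 0},
    {"dp": [0, 0, -0.03], "spin": 0},
    {"dp": [0.03, 0, -0.03], "spin": 0},
    {"dp": [0.03, 0, -0.03], "spin": 0},
    {"dp": [0.03, 0, -0.024], "spin": 0},
    {"dp": [0.03, 0, -0.021], "spin": 0},
    {"dp": [0.03, 0, -0.018], "spin": 0},
  ],
)

```text
t: 11.0
tool_pos: [0.5907, -0.3593, 0.0655]
ee_rot: [[0.005, 1.0, -0.001], [1.0, -0.005, -0.0], [-0.0, -0.001, -1.0]]
ft_force: [0.5, -0.0, -1.2]
finger_gap: 0.0232
finger_force: 60.0
```

Request:
play_rows(
  commands=[
    {"dp": [0, 0, 0.002], "spin": 0},
    {"dp": [0, 0, 0.003], "spin": 0},
    {"dp": [0, 0, 0.003], "spin": 0},
  ],
)

```text
t: 11.25
tool_pos: [0.5908, -0.3591, 0.0628]
ee_rot: [[0.005, 1.0, -0.001], [1.0, -0.005, 0.0], [0.0, -0.001, -1.0]]
ft_force: [1.0, 0.8, -0.5]
finger_gap: 0.0236
finger_force: 60.0
```

Request:
play_rows(
  commands=[
    {"dp": [0, 0, 0.003], "spin": 0},
    {"dp": [0, 0, 0.003], "spin": 0},
    {"dp": [0, 0, 0.003], "spin": 0},
  ],
)

```text
t: 11.5
tool_pos: [0.5913, -0.3589, 0.0605]
ee_rot: [[0.005, 1.0, 0.0], [1.0, -0.005, -0.0], [-0.0, 0.0, -1.0]]
ft_force: [0.2, -0.9, -1.1]
finger_gap: 0.024
finger_force: 60.0
```

Request:
play_rows(
  commands=[
    {"dp": [0, 0, 0.003], "spin": 0},
    {"dp": [0, 0, 0.003], "spin": 0},
    {"dp": [0, 0, 0.003], "spin": 0},
  ],
)

```text
t: 11.75
tool_pos: [0.5916, -0.3591, 0.0582]
ee_rot: [[0.005, 1.0, 0.001], [1.0, -0.005, -0.001], [-0.001, 0.001, -1.0]]
ft_force: [-1.7, -1.0, 4.2]
finger_gap: 0.0232
finger_force: 60.0
```

Request:
play_rows(
  commands=[
    {"dp": [0, 0, -0.006], "spin": 0},
    {"dp": [-0.035, 0, -0.006], "spin": 0},
    {"dp": [-0.035, 0, -0.006], "spin": 0},
    {"dp": [-0.035, 0, 0.0095], "spin": 0},
    {"dp": [-0.035, 0, 0.0095], "spin": 0},
    {"dp": [-0.035, 0, 0.0095], "spin": 0},
    {"dp": [-0.025, 0, 0.0095], "spin": 0},
    {"dp": [-0.02, 0, 0.0095], "spin": 0},
  ],
)

```text
t: 12.42
tool_pos: [0.5917, -0.3768, 0.0485]
ee_rot: [[0.004, 1.0, 0.001], [1.0, -0.004, 0.001], [0.001, 0.001, -1.0]]
ft_force: [-0.1, 0.2, -1.0]
finger_gap: 0.0235
finger_force: 60.0
```

Request:
play_rows(
  commands=[
    {"dp": [0.003, 0, 0], "spin": 0},
    {"dp": [0.006, 0, 0], "spin": 0},
    {"dp": [0.009, 0, 0], "spin": 0},
    {"dp": [0.012, 0, 0], "spin": 0},
    {"dp": [0.015, 0, 0], "spin": 0},
    {"dp": [0.017, 0, 0], "spin": 0},
    {"dp": [0.017, 0, 0], "spin": 0},
  ],
)

```text
t: 13.0
tool_pos: [0.5912, -0.3738, 0.0504]
ee_rot: [[0.009, 1.0, 0.004], [1.0, -0.009, -0.017], [-0.017, 0.004, -1.0]]
ft_force: [0.8, -17.7, -1.1]
finger_gap: 0.0233
finger_force: 60.0
```

Request:
play_rows(
  commands=[
    {"dp": [-0.025, 0, 0], "spin": 0},
    {"dp": [-0.025, 0, 0], "spin": 0},
    {"dp": [-0.025, 0, 0.003], "spin": 0},
    {"dp": [-0.025, 0, 0.003], "spin": 0},
    {"dp": [-0.025, 0, 0.003], "spin": 0},
  ],
)

```text
t: 13.42
tool_pos: [0.5913, -0.3845, 0.0446]
ee_rot: [[0.003, 1.0, -0.0], [1.0, -0.003, 0.002], [0.002, -0.0, -1.0]]
ft_force: [-0.6, 0.2, -0.4]
finger_gap: 0.0235
finger_force: 60.0
```

```bash
python3 -c "
from h import *
st()
a=snap('scene','c7',110,195,80,60,10)"
```

```text
t13.4 pos [ 0.5913 -0.3845  0.0446] yaw 89.8 q [ 0.72  0.91 -0.34  1.46  0.36  0.84  0.25] gap 0.0235 F [-0.6  0.2 -0.4]
```

View pics/c7.png

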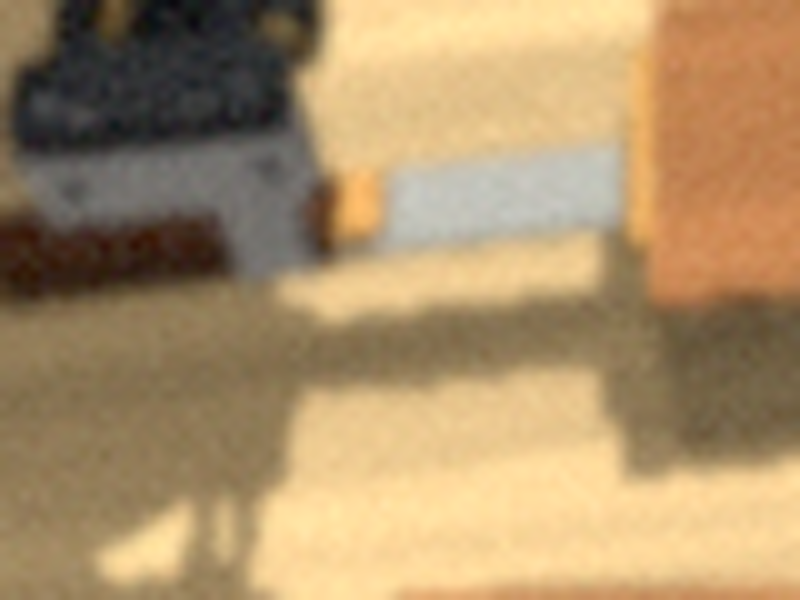

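```bash
python3 -c "
from h import *
for z in(.045,.051,.06,.066):print(z,C('top',345,160,10,189,100,z).round(4),C('top',345,160,10,164,100,z).round(4),C('top',250,140,5,572,200,z).round(4),C('top',250,140,5,556,200,z).round(4))
print(C('scene',110,195,10,628,150,.051),C('scene',110,195,10,650,150,.066))"
```

```text
0.045 [ 0.6212 -0.2882  0.045 ] [ 0.6213 -0.282   0.045 ] [ 0.5959 -0.2881  0.045 ] [ 0.596  -0.2802  0.045 ]
0.051 [ 0.62   -0.2865  0.051 ] [ 0.6201 -0.2804  0.051 ] [ 0.5948 -0.2864  0.051 ] [ 0.595  -0.2786  0.051 ]
0.06 [ 0.6182 -0.2841  0.06  ] [ 0.6183 -0.278   0.06  ] [ 0.5933 -0.284   0.06  ] [ 0.5934 -0.2762  0.06  ]
0.066 [ 0.617  -0.2824  0.066 ] [ 0.617  -0.2764  0.066 ] [ 0.5922 -0.2823  0.066 ] [ 0.5923 -0.2746  0.066 ]
[ 0.57553514 -0.28645339  0.051     ] [ 0.59142517 -0.27766524  0.066     ]
```

Request:
play_rows(
  commands=[
    {"dp": [0.004, 0, 0], "spin": 0},
    {"dp": [0.008, 0, 0], "spin": 0},
    {"dp": [0.012, 0, 0], "spin": 0},
    {"dp": [0.016, 0, 0], "spin": 0},
    {"dp": [0.018, 0, 0], "spin": 0},
    {"dp": [0.02, 0, 0], "spin": 0},
    {"dp": [0.02, 0, 0], "spin": 0},
  ],
)

```text
t: 14.05
tool_pos: [0.5909, -0.3739, 0.0463]
ee_rot: [[0.007, 1.0, 0.002], [1.0, -0.007, -0.01], [-0.01, 0.002, -1.0]]
ft_force: [0.3, -10.6, -1.7]
finger_gap: 0.0235
finger_force: 60.0
```

Request:
play_rows(
  commands=[
    {"dp": [-0.014, 0, 0], "spin": 0},
    {"dp": [-0.014, 0, 0], "spin": 0},
    {"dp": [-0.014, 0, 0], "spin": 0},
    {"dp": [-0.014, 0, 0.002], "spin": 0},
    {"dp": [-0.014, 0, 0.003], "spin": 0},
    {"dp": [-0.014, 0, 0.003], "spin": 0},
  ],
)

```text
t: 14.55
tool_pos: [0.5911, -0.3792, 0.0414]
ee_rot: [[0.003, 1.0, -0.001], [1.0, -0.003, 0.002], [0.002, -0.001, -1.0]]
ft_force: [0.6, -0.1, -1.9]
finger_gap: 0.023
finger_force: 60.0
```

Request:
play_rows(
  commands=[
    {"dp": [0, 0, 0.002], "spin": 0},
    {"dp": [0, 0, 0.003], "spin": 0},
    {"dp": [0, 0, 0.003], "spin": 0},
  ],
)

```text
t: 14.8
tool_pos: [0.5909, -0.3804, 0.0386]
ee_rot: [[0.004, 1.0, -0.001], [1.0, -0.004, 0.0], [0.0, -0.001, -1.0]]
ft_force: [0.1, 0.5, -0.9]
finger_gap: 0.0238
finger_force: 60.0
```

Request:
play_rows(
  commands=[
    {"dp": [0, 0, 0.002], "spin": 0},
    {"dp": [0, 0, 0.003], "spin": 0},
    {"dp": [0, 0, 0.003], "spin": 0},
  ],
)

```text
t: 15.05
tool_pos: [0.5909, -0.3807, 0.0357]
ee_rot: [[0.005, 1.0, -0.0], [1.0, -0.005, 0.0], [0.0, -0.0, -1.0]]
ft_force: [-0.4, -1.0, -0.9]
finger_gap: 0.0235
finger_force: 60.0
```

Request:
play_rows(
  commands=[
    {"dp": [0, 0, 0.002], "spin": 0},
    {"dp": [0, 0, 0.003], "spin": 0},
    {"dp": [0, 0, 0.003], "spin": 0},
  ],
)

```text
t: 15.3
tool_pos: [0.5909, -0.3806, 0.0327]
ee_rot: [[0.005, 1.0, -0.0], [1.0, -0.005, 0.0], [0.0, -0.0, -1.0]]
ft_force: [-0.1, 0.1, -1.6]
finger_gap: 0.0238
finger_force: 60.0
```

Request:
play_rows(
  commands=[
    {"dp": [0.003, 0, 0], "spin": 0},
    {"dp": [0.006, 0, 0], "spin": 0},
    {"dp": [0.009, 0, 0], "spin": 0},
    {"dp": [0.012, 0, 0], "spin": 0},
    {"dp": [0.015, 0, 0], "spin": 0},
    {"dp": [0.015, 0, 0], "spin": 0},
  ],
)

```text
t: 15.8
tool_pos: [0.5908, -0.3739, 0.0344]
ee_rot: [[0.007, 1.0, 0.002], [1.0, -0.007, -0.012], [-0.012, 0.002, -1.0]]
ft_force: [0.6, -12.0, -0.8]
finger_gap: 0.023
finger_force: 60.0
```

```bash
python3 -c "
from h import *
st()
a=snap('scene','c8',110,190,80,28,10);b=snap('top','c8t',340,160,80,30,10)
cv2.imwrite('pics/c8j.png',np.vstack([cv2.imread('pics/c8.png'),cv2.imread('pics/c8t.png')]))"
```

```text
t15.8 pos [ 0.5908 -0.3739  0.0344] yaw 89.6 q [ 0.7   0.91 -0.33  1.49  0.38  0.8   0.22] gap 0.0230 F [  0.6 -12.   -0.8]
```

View pics/c8j.png

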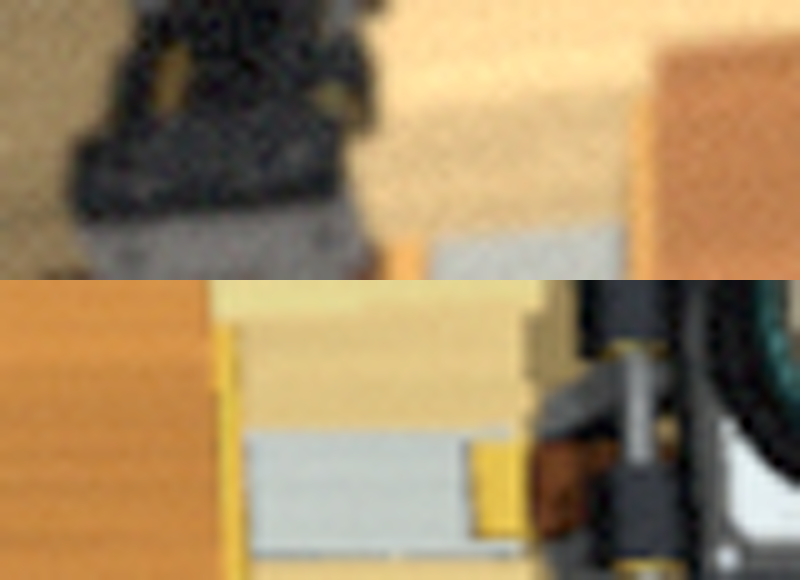

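The blade shows 22 px against 28 px before, so about 14 mm of it is hidden under the ledge. The stop at y=-0.374, the same at every height, is therefore the case wall, and the earlier insertions were inside the slot. I'll back out, insert at slot height and lift.

Request:
play_rows(
  commands=[
    {"dp": [-0.028, 0, 0], "spin": 0},
    {"dp": [-0.028, 0, 0], "spin": 0},
    {"dp": [-0.028, 0, 0], "spin": 0},
    {"dp": [-0.028, 0, -0.014], "spin": 0},
    {"dp": [-0.028, 0, -0.014], "spin": 0},
    {"dp": [-0.028, 0, -0.014], "spin": 0},
    {"dp": [-0.02, 0, -0.014], "spin": 0},
    {"dp": [-0.013, 0, -0.014], "spin": 0},
  ],
)

```text
t: 16.57
tool_pos: [0.591, -0.3776, 0.047]
ee_rot: [[0.005, 1.0, -0.0], [1.0, -0.005, 0.001], [0.001, -0.0, -1.0]]
ft_force: [-0.5, -0.5, -2.0]
finger_gap: 0.0232
finger_force: 60.0
```

Request:
play_rows(
  commands=[
    {"dp": [0.002, 0, 0], "spin": 0},
    {"dp": [0.003, 0, 0], "spin": 0},
    {"dp": [0.003, 0, 0], "spin": 0},
    {"dp": [0.003, 0, 0], "spin": 0},
  ],
)

```text
t: 16.9
tool_pos: [0.5911, -0.3756, 0.0469]
ee_rot: [[0.005, 1.0, -0.0], [1.0, -0.005, 0.0], [0.0, -0.0, -1.0]]
ft_force: [0.6, -0.0, -1.4]
finger_gap: 0.0235
finger_force: 60.0
```

Request:
play_rows(
  commands=[
    {"dp": [0, 0, -0.006], "spin": 0},
    {"dp": [0, 0, -0.012], "spin": 0},
    {"dp": [0.001, 0, -0.018], "spin": 0},
    {"dp": [0.002, 0, -0.024], "spin": 0},
    {"dp": [0.004, 0, -0.032], "spin": 0},
    {"dp": [0.006, 0, -0.04], "spin": 0},
    {"dp": [0.006, 0, -0.04], "spin": 0},
  ],
)

```text
t: 17.48
tool_pos: [0.5928, -0.3695, 0.0895]
ee_rot: [[0.004, 1.0, 0.003], [1.0, -0.004, -0.001], [-0.001, 0.003, -1.0]]
ft_force: [0.8, 0.1, -1.1]
finger_gap: 0.0235
finger_force: 60.0
```

```bash
python3 -c "
from h import *
st()
a=snap('scene','c9',100,150,160,100,5)"
```

```text
t17.5 pos [ 0.5928 -0.3695  0.0895] yaw 89.8 q [ 0.71  0.84 -0.36  1.46  0.34  0.89  0.24] gap 0.0235 F [ 0.8  0.1 -1.1]
```

View pics/c9.png

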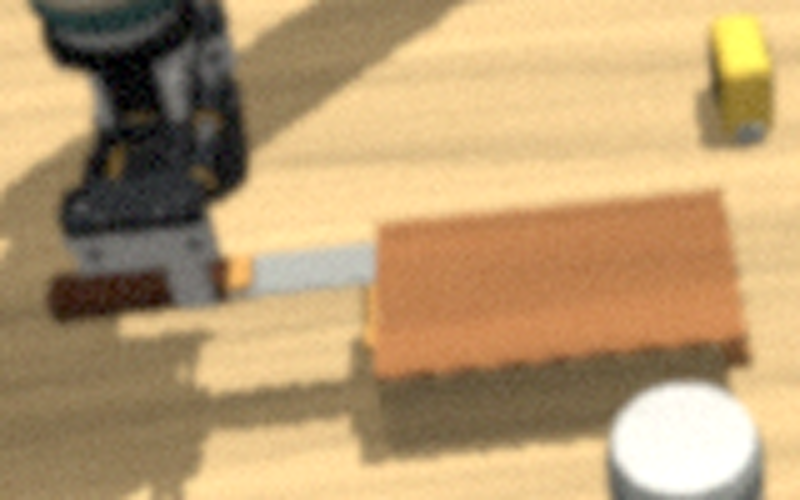

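```bash
python3 -c "
from h import *
print(C('scene',100,150,5,375,268,.098),C('scene',100,150,5,250,275,.098))
print(C('scene',100,160,5,358,265,.057),C('scene',100,160,5,238,275,.057))
print('c8 top',C('top',340,160,10,250,210,.043),C('top',340,160,10,470,210,.043),'c6t',C('top',345,160,10,210,200,.055),C('top',345,160,10,490,200,.055))
print('c8 yellow',C('top',340,160,10,243,210,.051))
a=snap('top','c9t',330,150,80,50,10)"
```

```text
[ 0.59791171 -0.27259095  0.098     ] [ 0.59246365 -0.34253679  0.098     ]
[ 0.59343932 -0.28871123  0.057     ] [ 0.59059386 -0.35757128  0.057     ]
c8 top [ 0.59383399 -0.28987569  0.043     ] [ 0.59300757 -0.34411047  0.043     ] c6t [ 0.59421013 -0.28912691  0.055     ] [ 0.59317003 -0.35731255  0.055     ]
c8 yellow [ 0.5924848  -0.28594477  0.051     ]
```

View pics/c9t.png

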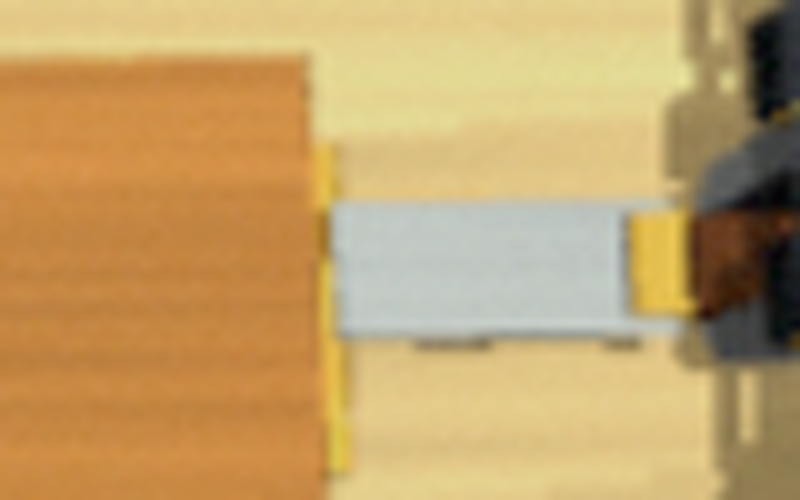

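The yellow strip is the brass hinge, so I had the case backwards. The hinge is at world y≈-0.277 (the wall contact at -0.2766 matches) and the lip and slot are at world y≈-0.066. So case axes match world axes, with the origin near (0.590,-0.177). Nothing has moved, so I'll take the knife round to the +y side with the blade pointing -y.

```bash
python3 -c "
from h import *
st()
plan((.58,-.36,.2,90+25),(.56,-.20,.2,90+75),(.56,0,.2,90+130),(.59,.065,.17,270),(.59,.065,.047,270))"
```

```text
t17.6 pos [ 0.5916 -0.3697  0.0878] yaw 89.7 q [ 0.71  0.85 -0.36  1.46  0.34  0.89  0.24] gap 0.0230 F [ 0.5 -0.1 -0.5]
dp [0.0097, -0.0116, -0.1122] spin -25.3 rows 3.5
dp [0.1535, 0.0495, 0.0] spin -50.0 rows 7.0
dp [0.0518, 0.1932, 0.0] spin -55.0 rows 7.7
dp [-0.0648, 0.0305, 0.03] spin -50.0 rows 7.0
dp [0.0, 0.0, 0.123] spin 0.0 rows 2.9
```

Request:
play_rows(
  commands=[
    {"dp": [-0.01, -0.01, -0.03], "spin": -6},
    {"dp": [0.01, -0.01, -0.07], "spin": -12},
    {"dp": [0.01, -0.01, -0.11], "spin": -19},
    {"dp": [0.01, -0.01, -0.112], "spin": -25},
    {"dp": [0.01, -0.01, -0.112], "spin": -25},
  ],
)

```text
t: 18.0
tool_pos: [0.5829, -0.3602, 0.2021]
ee_rot: [[-0.421, 0.907, 0.005], [0.907, 0.421, -0.002], [-0.004, 0.004, -1.0]]
ft_force: [-0.0, 0.3, -1.3]
finger_gap: 0.0238
finger_force: 60.0
```

Request:
play_rows(
  commands=[
    {"dp": [0.1535, 0.05, 0], "spin": -50},
    {"dp": [0.1535, 0.05, 0], "spin": -50},
    {"dp": [0.1535, 0.05, 0], "spin": -50},
    {"dp": [0.1535, 0.05, 0], "spin": -50},
    {"dp": [0.1535, 0.05, 0], "spin": -50},
    {"dp": [0.1535, 0.05, 0], "spin": -50},
    {"dp": [0.1535, 0.05, 0], "spin": -50},
    {"dp": [0.1535, 0.05, 0], "spin": -50},
  ],
)

```text
t: 18.67
tool_pos: [0.5609, -0.1994, 0.1968]
ee_rot: [[-0.965, 0.263, -0.004], [0.263, 0.965, 0.001], [0.004, 0.0, -1.0]]
ft_force: [-0.3, -0.5, -0.4]
finger_gap: 0.0233
finger_force: 60.0
```

Request:
play_rows(
  commands=[
    {"dp": [0.052, 0.193, 0], "spin": -55},
    {"dp": [0.052, 0.193, 0], "spin": -55},
    {"dp": [0.052, 0.193, 0], "spin": -55},
    {"dp": [0.052, 0.193, 0], "spin": -55},
    {"dp": [0.052, 0.193, 0], "spin": -55},
    {"dp": [0.052, 0.193, 0], "spin": -55},
    {"dp": [0.052, 0.193, 0], "spin": -55},
    {"dp": [0.052, 0.193, 0], "spin": -55},
  ],
)

```text
t: 19.33
tool_pos: [0.5621, 0.0009, 0.1975]
ee_rot: [[-0.768, -0.64, -0.003], [-0.64, 0.768, -0.0], [0.002, 0.002, -1.0]]
ft_force: [-0.1, -0.9, -0.8]
finger_gap: 0.0233
finger_force: 60.0
```

Request:
play_rows(
  commands=[
    {"dp": [-0.065, 0.0305, 0.03], "spin": -50},
    {"dp": [-0.065, 0.0305, 0.03], "spin": -50},
    {"dp": [-0.065, 0.0305, 0.03], "spin": -50},
    {"dp": [-0.065, 0.0305, 0.03], "spin": -50},
    {"dp": [-0.065, 0.0305, 0.03], "spin": -50},
    {"dp": [-0.065, 0.0305, 0.03], "spin": -50},
    {"dp": [-0.065, 0.0305, 0.03], "spin": -50},
    {"dp": [-0.065, 0.0305, 0.03], "spin": -50},
  ],
)

```text
t: 20.0
tool_pos: [0.5926, 0.0649, 0.167]
ee_rot: [[-0.007, -1.0, -0.004], [-1.0, 0.007, -0.0], [0.0, 0.004, -1.0]]
ft_force: [0.6, -0.1, -1.6]
finger_gap: 0.0238
finger_force: 60.0
```

```bash
python3 -c "
from h import *
st()
plan((.59,.065,.047,-90),(.59,.023,.047,-90))"
```

```text
t20.0 pos [0.5926 0.0649 0.167 ] yaw -90.4 q [ 0.47  0.86 -1.16  1.69  0.85  1.18  2.22] gap 0.0238 F [ 0.6 -0.1 -1.6]
dp [-0.0, 0.0026, 0.12] spin -0.4 rows 2.9
dp [0.042, 0.0, 0.0] spin 0.0 rows 1.0
```

Request:
play_rows(
  commands=[
    {"dp": [0, 0.0025, 0.035], "spin": -0.4},
    {"dp": [0, 0.0025, 0.07], "spin": -0.4},
    {"dp": [0, 0.0025, 0.1], "spin": -0.4},
    {"dp": [0, 0.0025, 0.12], "spin": -0.4},
    {"dp": [0, 0.0025, 0.12], "spin": -0.4},
    {"dp": [0, 0.0025, 0.12], "spin": -0.4},
    {"dp": [0.015, 0.0025, 0.12], "spin": -0.4},
    {"dp": [0.024, 0.0025, 0.12], "spin": -0.4},
  ],
)

```text
t: 20.67
tool_pos: [0.592, 0.0413, 0.0505]
ee_rot: [[-0.0, -1.0, 0.002], [-1.0, 0.0, -0.0], [0.0, -0.002, -1.0]]
ft_force: [-0.0, -0.1, -1.0]
finger_gap: 0.0236
finger_force: 60.0
```

Request:
play_rows(
  commands=[
    {"dp": [0.005, 0, 0], "spin": 0},
    {"dp": [0.01, 0, 0], "spin": 0},
    {"dp": [0.014, 0, 0], "spin": 0},
    {"dp": [0.018, 0, 0], "spin": 0},
    {"dp": [0.018, 0, 0], "spin": 0},
    {"dp": [0.018, 0, 0], "spin": 0},
  ],
)

```text
t: 21.17
tool_pos: [0.591, 0.0236, 0.0491]
ee_rot: [[0.002, -1.0, 0.0], [-1.0, -0.002, 0.0], [-0.0, -0.0, -1.0]]
ft_force: [-0.8, 0.8, -1.2]
finger_gap: 0.0238
finger_force: 60.0
```

```bash
python3 -c "
import numpy as np
y0,z0=.0236,.0491
for i,th in enumerate(np.arange(.05,1.8,.06)):
    r=.203-.045*min(1,th/1.2); y=-.2765+r*np.cos(th)+.097; z=.06+r*np.sin(th)-.0095
    print('%.2f'%th,[round(y0-y,3),round(z0-z,3)],end='\n' if i%8==7 else ' ')"
```

```text
0.05 [np.float64(0.002), np.float64(-0.011)] 0.11 [np.float64(0.005), np.float64(-0.023)] 0.17 [np.float64(0.009), np.float64(-0.035)] 0.23 [np.float64(0.014), np.float64(-0.046)] 0.29 [np.float64(0.019), np.float64(-0.056)] 0.35 [np.float64(0.025), np.float64(-0.067)] 0.41 [np.float64(0.031), np.float64(-0.076)] 0.47 [np.float64(0.038), np.float64(-0.085)]
0.53 [np.float64(0.045), np.float64(-0.094)] 0.59 [np.float64(0.053), np.float64(-0.102)] 0.65 [np.float64(0.061), np.float64(-0.11)] 0.71 [np.float64(0.069), np.float64(-0.116)] 0.77 [np.float64(0.078), np.float64(-0.123)] 0.83 [np.float64(0.087), np.float64(-0.128)] 0.89 [np.float64(0.096), np.float64(-0.133)] 0.95 [np.float64(0.106), np.float64(-0.138)]
1.01 [np.float64(0.115), np.float64(-0.141)] 1.07 [np.float64(0.125), np.float64(-0.144)] 1.13 [np.float64(0.135), np.float64(-0.147)] 1.19 [np.float64(0.144), np.float64(-0.148)] 1.25 [np.float64(0.153), np.float64(-0.151)] 1.31 [np.float64(0.162), np.float64(-0.154)] 1.37 [np.float64(0.172), np.float64(-0.156)] 1.43 [np.float64(0.181), np.float64(-0.158)]
1.49 [np.float64(0.19), np.float64(-0.159)] 1.55 [np.float64(0.2), np.float64(-0.159)] 1.61 [np.float64(0.209), np.float64(-0.159)] 1.67 [np.float64(0.219), np.float64(-0.159)] 1.73 [np.float64(0.228), np.float64(-0.157)] 1.79 [np.float64(0.237), np.float64(-0.156)]
```

Request:
play_rows(
  commands=[
    {"dp": [0.002, 0, -0.011], "spin": 0},
    {"dp": [0.005, 0, -0.023], "spin": 0},
    {"dp": [0.009, 0, -0.035], "spin": 0},
    {"dp": [0.014, 0, -0.046], "spin": 0},
    {"dp": [0.019, 0, -0.056], "spin": 0},
    {"dp": [0.025, 0, -0.067], "spin": 0},
    {"dp": [0.031, 0, -0.076], "spin": 0},
    {"dp": [0.038, 0, -0.085], "spin": 0},
  ],
)

```text
t: 21.83
tool_pos: [0.5912, -0.015, 0.1352]
ee_rot: [[0.002, -1.0, 0.001], [-1.0, -0.002, 0.0], [-0.0, -0.001, -1.0]]
ft_force: [1.4, 1.3, -2.2]
finger_gap: 0.0231
finger_force: 60.0
```

```bash
python3 -c "
from h import *
st()
a=camera('top');c0=cv2.imread('pics/top0.png')
hsv=cv2.cvtColor(a,cv2.COLOR_RGB2HSV)
for v in (160,170,180,190,200):
    print(v,[tuple(int(k) for k in hsv[v,u]) for u in range(262,372,8)])
"
```

```text
t21.8 pos [ 0.5912 -0.015   0.1352] yaw -89.9 q [ 0.6   0.89 -1.13  1.74  0.9   1.12  2.32] gap 0.0231 F [ 1.4  1.3 -2.2]
160 [(23, 44, 104), (23, 45, 113), (23, 43, 119), (23, 45, 125), (23, 44, 128), (23, 41, 130), (23, 43, 131), (22, 43, 130), (23, 44, 128), (23, 43, 126), (23, 44, 121), (23, 44, 116), (24, 45, 108), (23, 48, 96)]
170 [(25, 48, 59), (23, 44, 93), (25, 43, 106), (23, 47, 115), (23, 44, 121), (23, 43, 125), (23, 42, 128), (23, 43, 130), (23, 42, 129), (23, 43, 129), (23, 40, 127), (23, 43, 125), (22, 46, 122), (21, 44, 116)]
180 [(105, 23, 45), (22, 48, 59), (26, 44, 82), (23, 46, 99), (22, 44, 109), (21, 45, 118), (24, 42, 122), (24, 43, 125), (23, 44, 128), (22, 43, 131), (24, 41, 130), (22, 43, 129), (23, 42, 127), (23, 45, 125)]
190 [(102, 27, 48), (21, 108, 97), (15, 166, 132), (20, 70, 66), (22, 43, 88), (22, 45, 102), (21, 43, 112), (23, 43, 118), (21, 44, 123), (23, 43, 126), (21, 42, 129), (23, 43, 130), (23, 43, 130), (23, 44, 128)]
200 [(105, 20, 50), (30, 11, 46), (15, 171, 85), (18, 123, 89), (15, 170, 111), (21, 49, 73), (23, 46, 94), (24, 46, 105), (23, 45, 114), (23, 43, 119), (22, 45, 124), (23, 42, 127), (23, 43, 129), (22, 43, 129)]
```

```bash
cat >>h.py <<'E'
def lid():
    "score lid angle: brown fraction along the lid's outer strip, x=0.61..0.64"
    a=camera("scene");h=cv2.cvtColor(a,cv2.COLOR_RGB2HSV);m=((h[...,0]<19)&(h[...,1]>100)&(h[...,2]>40))
    for th in np.arange(0,1.81,.1):
        v=[]
        for r in np.arange(.12,.24,.01):
            for x in(.60,.62,.64):
                u=proj("scene",[x,-.2765+r*np.cos(th),.063+r*np.sin(th)]).round().astype(int);v.append(int(m[u[1],u[0]]))
        print("%.1f:%s"%(th,"".join(str(sum(v[3*i:3*i+3])) for i in range(12))),end=" ")
    print()
E
python3 -c "
from h import *
lid()"
```

```text
0.0:333333313300 0.1:333333313300 0.2:333333313300 0.3:333333333200 0.4:333333332110 0.5:333333333100 0.6:333333333320 0.7:333333333333 0.8:333333333223 0.9:333322221110 1.0:332221100000 1.1:221110000010 1.2:110000000000 1.3:102000000110 1.4:000000110010 1.5:111011111100 1.6:000000000001 1.7:110311011010 1.8:100210000000
```

```bash
cat >>h.py <<'E'
def asc(n,x0,y0,w,h,sx=2,sy=4):
    a=cv2.blur(camera(n),(2,2));H=cv2.cvtColor(a,cv2.COLOR_RGB2HSV)
    for v in range(y0,y0+h,sy):
        s=""
        for u in range(x0,x0+w,sx):
            c=H[v,u];s+="B" if c[0]<18 and c[1]>120 and c[2]>45 else "b" if c[0]<18 and c[1]>100 else "Y" if c[1]>190 and c[2]>60 else "#" if c[2]<35 else "-" if c[1]<60 else "." 
        print(v,s)
E
python3 -c "
from h import *
print([proj('scene',[x,-.2765+.211*np.cos(.44),.066+.211*np.sin(.44)]).round() for x in(.527,.653)])
asc('scene',150,110,140,130)"
```

```text
[array([236., 165.]), array([242., 195.])]
110 ....................................-----------------------------.....
114 ....................................-----------------------------.....
118 ...................................------------------------------.....
122 ....................................---------------#.-----------......
126 .....................................---------.---##----.##..--#......
130 ..................................................####-------###......
134 ..................................................----#######----.....
138 ..................................................---------------.....
142 ...................................................------------.......
146 ...................................................##----------.......
150 ....................................................-----------.......
154 ....................................................###---#####-......
158 .....................................................########-###.....
162 .....................................................#----####----....
166 ...
[... 717 characters left out ...]
.bBBb....................
206 ............BBBBBBBBBBBBBBBBBBBBBBBBbbbbbbbbbbbBBb....................
210 ..b.........BBBBBBBBBBBBBBBBBBbbbbbbbbbbbbbbb..BBB....................
214 ............BBBBBBBBBBBBBBbbbbbbbbbbbbbbbbbbbb.bBBb...................
218 ............BBBBBBBBBBbbbbbbbbbbbbbbbbbbbbbbb..bBBB...................
222 ............BBBBBBbbbb.bb.................b....bBBB...................
226 ............bB...............b......b.b...----........................
230 ......................................------------....................
234 ..............................b......--------------...................
238 ....................................----------------..................
```

The lid is riding up on the blade at about 0.44 rad, as predicted. Carrying on along the arc.

Request:
play_rows(
  commands=[
    {"dp": [0.007, 0, -0.009], "spin": 0},
    {"dp": [0.015, 0, -0.017], "spin": 0},
    {"dp": [0.023, 0, -0.025], "spin": 0},
    {"dp": [0.031, 0, -0.031], "spin": 0},
    {"dp": [0.04, 0, -0.038], "spin": 0},
    {"dp": [0.049, 0, -0.043], "spin": 0},
    {"dp": [0.058, 0, -0.048], "spin": 0},
    {"dp": [0.068, 0, -0.053], "spin": 0},
  ],
)

```text
t: 22.65
tool_pos: [0.5912, -0.0834, 0.1876]
ee_rot: [[0.002, -1.0, 0.0], [-1.0, -0.002, 0.0], [-0.0, -0.0, -1.0]]
ft_force: [-0.0, 1.6, -1.0]
finger_gap: 0.0234
finger_force: 60.0
```

Request:
play_rows(
  commands=[
    {"dp": [0.009, 0, -0.003], "spin": 0},
    {"dp": [0.019, 0, -0.006], "spin": 0},
    {"dp": [0.029, 0, -0.009], "spin": 0},
    {"dp": [0.038, 0, -0.01], "spin": 0},
    {"dp": [0.047, 0, -0.013], "spin": 0},
    {"dp": [0.056, 0, -0.016], "spin": 0},
    {"dp": [0.066, 0, -0.018], "spin": 0},
    {"dp": [0.075, 0, -0.02], "spin": 0},
  ],
)

```text
t: 23.32
tool_pos: [0.5911, -0.1587, 0.207]
ee_rot: [[0.002, -1.0, -0.001], [-1.0, -0.002, -0.0], [0.0, 0.001, -1.0]]
ft_force: [-1.2, 0.6, -2.0]
finger_gap: 0.0231
finger_force: 60.0
```

Request:
play_rows(
  commands=[
    {"dp": [0.009, 0, -0.001], "spin": 0},
    {"dp": [0.019, 0, -0.001], "spin": 0},
    {"dp": [0.028, 0, -0.001], "spin": 0},
    {"dp": [0.036, 0, -0.001], "spin": 0},
    {"dp": [0.036, 0, -0.001], "spin": 0},
  ],
)

```text
t: 23.73
tool_pos: [0.5914, -0.1963, 0.2075]
ee_rot: [[-0.001, -1.0, -0.0], [-1.0, 0.001, -0.001], [0.001, 0.0, -1.0]]
ft_force: [1.0, 0.1, -1.4]
finger_gap: 0.0235
finger_force: 60.0
```

```bash
python3 -c "
from h import *
st()
for th in(1.5,1.6,1.7):print([proj('scene',[x,-.2765+.211*np.cos(th)-.006,.06+.211*np.sin(th)]).round() for x in(.527,.653)])
asc('scene',130,60,160,180)"
```

```text
t23.7 pos [ 0.5914 -0.1963  0.2075] yaw -90.0 q [ 0.89  0.85 -1.18  1.58  0.81  1.28  2.72] gap 0.0235 F [ 1.   0.1 -1.4]
[array([166., 139.]), array([166., 169.])]
[array([158., 139.]), array([157., 170.])]
[array([150., 141.]), array([148., 171.])]
60 BBBBBBBBBBBBBBBBB.----------------.Bbb......------------------------------------
64 BBBBBBBbbbb......---------------------------------------------------------------
68 --------------------------------------------------------------------------------
72 -----------------------------------##-------------------------------------------
76 --------------------------------------------------------------------------------
80 ----------------------------------------------------------------................
84 -----------------------------------..............----------------...............
88 .....................-----------.---..............---------------...............
92 .....................---------------..............---------------...............
96 .....................----------------.............---------------...............
100 .....
[... 2265 characters left out ...]
....................
208 ..................BbbbB...bbbbbbbbbbbbbbbbbbbbbbbbbbbbbb.BBB....................
212 ...................BbbBb.bbbbbbbbbbbbbbbbbbbbbbbbbbbbbbb.BBB....................
216 ....................Bbb..bbbbbbbbbbbbbbbbbbbbbbbbbbbbbbb.bBBb...................
220 .....................BB..bbbbbbbbbbbbbbbb.b....b.........bBBb...................
224 .....................bB......b.........b...................b....................
228 .............................b....................--------......................
232 .................................b.............-------------....................
236 ..............b...............................---------------...................
```

Request:
play_rows(
  commands=[
    {"dp": [0.007, 0, 0], "spin": 0},
    {"dp": [0.013, 0, 0], "spin": 0},
    {"dp": [0.013, 0, 0], "spin": 0},
    {"dp": [-0.02, 0, 0], "spin": 0},
    {"dp": [-0.06, 0, 0], "spin": 0},
    {"dp": [-0.1, 0, 0], "spin": 0},
    {"dp": [-0.13, 0, 0], "spin": 0},
    {"dp": [-0.13, 0, 0], "spin": 0},
  ],
)

```text
t: 24.45
tool_pos: [0.5909, -0.0547, 0.2096]
ee_rot: [[0.014, -1.0, 0.002], [-1.0, -0.014, 0.004], [-0.004, -0.002, -1.0]]
ft_force: [0.2, 0.3, -0.8]
finger_gap: 0.0235
finger_force: 60.0
```

```bash
python3 -c "
from h import *
st()
plan((.4615,.094,.15,-95),(.4615,.094,.004,-95))"
```

```text
t24.4 pos [ 0.5909 -0.0547  0.2096] yaw -89.2 q [ 0.69  0.8  -1.18  1.66  0.78  1.22  2.49] gap 0.0235 F [ 0.2  0.3 -0.8]
dp [-0.1504, 0.1273, 0.0596] spin 5.8 rows 4.9
dp [0.0, 0.0, 0.146] spin 0.0 rows 3.5
```

Request:
play_rows(
  commands=[
    {"dp": [-0.15, 0.127, 0.06], "spin": 5.8},
    {"dp": [-0.15, 0.127, 0.06], "spin": 5.8},
    {"dp": [-0.15, 0.127, 0.06], "spin": 5.8},
    {"dp": [-0.15, 0.127, 0.06], "spin": 5.8},
    {"dp": [-0.15, 0.127, 0.06], "spin": 5.8},
    {"dp": [-0.15, 0.127, 0.06], "spin": 5.8},
    {"dp": [-0.15, 0.127, 0.06], "spin": 5.8},
  ],
)

```text
t: 25.03
tool_pos: [0.463, 0.0874, 0.1482]
ee_rot: [[-0.093, -0.996, 0.0], [-0.996, 0.093, -0.001], [0.001, -0.0, -1.0]]
ft_force: [0.6, -0.6, -0.9]
finger_gap: 0.0233
finger_force: 60.0
```

Request:
play_rows(
  commands=[
    {"dp": [0, 0, 0.04], "spin": 0},
    {"dp": [0, 0, 0.08], "spin": 0},
    {"dp": [0, 0, 0.11], "spin": 0},
    {"dp": [0, 0, 0.13], "spin": 0},
    {"dp": [0, 0, 0.138], "spin": 0},
    {"dp": [0, 0, 0.142], "spin": 0},
    {"dp": [0, 0, 0.144], "spin": 0},
    {"dp": [0, 0, 0.144], "spin": 0},
  ],
)

```text
t: 25.7
tool_pos: [0.465, 0.0862, 0.0047]
ee_rot: [[-0.1, -0.995, 0.002], [-0.995, 0.1, 0.0], [-0.0, -0.002, -1.0]]
ft_force: [-0.5, 0.6, -1.6]
finger_gap: 0.0235
finger_force: 60.0
```

Request:
play_rows(
  commands=[
    {"dp": [0, 0, 0.0005], "spin": 0},
    {"dp": [0, 0, 0.001], "spin": 0},
    {"dp": [0, 0, 0.001], "spin": 0},
  ],
)

```text
t: 25.95
tool_pos: [0.4649, 0.0863, 0.0038]
ee_rot: [[-0.099, -0.995, 0.002], [-0.995, 0.099, 0.0], [-0.0, -0.002, -1.0]]
ft_force: [0.9, -1.4, 1.4]
finger_gap: 0.0236
finger_force: 60.0
```

Request:
play_rows(
  commands=[
    {"dp": [0, 0, 0], "spin": 0},
    {"dp": [0, 0, 0], "spin": 0},
    {"dp": [0, 0, 0], "spin": 0},
    {"dp": [0, 0, 0], "spin": 0},
    {"dp": [0, 0, 0], "spin": 0},
    {"dp": [0, 0, 0], "spin": 0},
    {"dp": [0, 0, 0], "spin": 0},
  ],
  grip=0.5,
)

```text
t: 26.53
tool_pos: [0.4638, 0.0863, 0.0029]
ee_rot: [[-0.099, -0.995, -0.0], [-0.995, 0.099, 0.0], [-0.0, 0.0, -1.0]]
ft_force: [-0.1, 0.3, 0.1]
finger_gap: 0.0469
finger_force: 0.0
```

Request:
play_rows(
  commands=[
    {"dp": [0, 0, -0.02], "spin": 0},
    {"dp": [0, 0, -0.05], "spin": 0},
    {"dp": [0, 0, -0.09], "spin": 0},
    {"dp": [0, 0, -0.12], "spin": 0},
    {"dp": [-0.04, 0, -0.12], "spin": 0},
    {"dp": [-0.04, 0, -0.12], "spin": 0},
  ],
)

```text
t: 27.03
tool_pos: [0.4701, 0.1323, 0.126]
ee_rot: [[-0.097, -0.995, 0.007], [-0.995, 0.097, 0.008], [-0.009, -0.006, -1.0]]
ft_force: [-0.7, 1.7, 0.5]
finger_gap: 0.0465
finger_force: 0.0
```

```bash
python3 -c "
from h import *
st()
im=snap('top','c10',96,140,98,72,8)
np.save('top10.npy',im)
plan((.4545,.2646,.1,-99.9),(.4545,.2646,.003,-99.9))
# dark brown mask of loose dowels: PCA
h=cv2.cvtColor(im,cv2.COLOR_RGB2HSV)
m=((im[...,0]<75)&(h[...,1]>110)&(h[...,2]<90)).astype(np.uint8)
m[:215]=0
n,l,s,c=cv2.connectedComponentsWithStats(m)
for i in range(1,n):
    if s[i,4]>60 and s[i,0]<300:
        r=cv2.minAreaRect(np.argwhere(l==i)[:,::-1].astype(np.float32));print(s[i],c[i].round(1),r[1],r[2],P('top',*c[i],.009).round(4))
"
```

```text
t27.0 pos [0.4701 0.1323 0.126 ] yaw -95.6 q [ 0.34  0.74 -1.06  2.03  0.86  0.89  1.84] gap 0.0465 F [-0.7  1.7  0.5]
dp [-0.1332, 0.0273, 0.0246] spin 4.4 rows 3.3
dp [0.0, 0.0, 0.097] spin 0.0 rows 2.3
[ 246  234   60   94 1004] [263.2 274.9] (33.10481262207031, 100.66015625) 27.09555435180664 [ 0.3672 -0.0359  0.009 ]
[117 263  33   8  92] [129.4 266.4] (6.237829208374023, 31.937685012817383) 86.42366790771484 [0.3926 0.2955 0.009 ]
[  0 301  11  33 146] [  3.8 318. ] (32.0, 10.0) 90.0 [0.2733 0.5976 0.009 ]
```

View pics/c10.png

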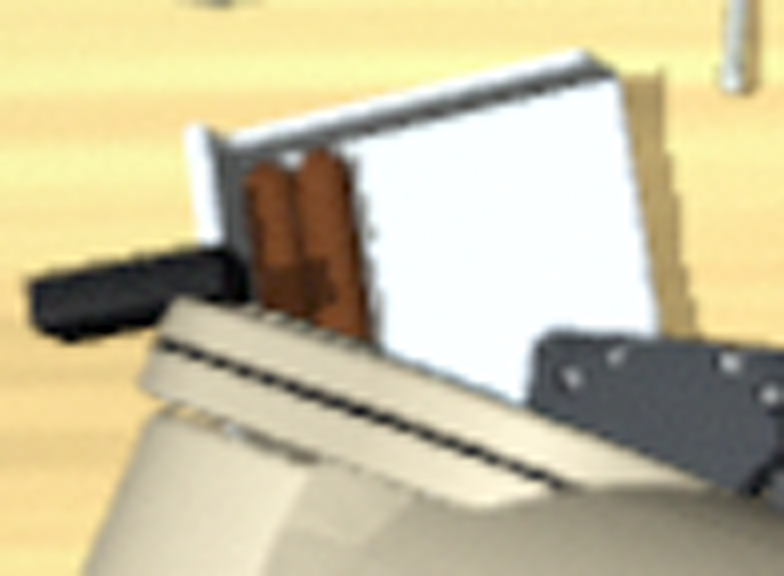

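The arm hides part of the scoop, but its visible edges are unmoved since c1. Fitting the scoop pose from several edge points.

```bash
cat >fit.py <<'E'
from h import *
from scipy.optimize import least_squares
f=lambda u,v,x,y,s:np.array([x+(u+.5)/s-.5,y+(v+.5)/s-.5])
A=lambda u,v:f(u,v,96,140,8); B=lambda u,v:f(u,v,95,140,4)
fl=lambda x:30+(x-63)*22/125
obs=[(A(616,82),lambda k:(63,52,30)),(A(585,50),lambda k:(63,56,56)),(A(380,140),lambda k:(k[0],52,fl(k[0]))),
(A(232,140),lambda k:(k[1],56,fl(k[1])+26)),(B(340,200),lambda k:(63,-56,28)),(A(657,330),lambda k:(63,k[2],30)),
(A(30,281),lambda k:(-110,9,90)),(A(215,250),lambda k:(k[3],9,90))]
def W(p,q):
    c,s=np.cos(p[2]),np.sin(p[2]);return np.array([p[0]+c*q[0]-s*q[1],p[1]+s*q[0]+c*q[1],q[2]])/1000
def res(p):return np.concatenate([proj("top",W(p,g(p[3:])))-o for o,g in obs])
r=least_squares(res,[620,240,np.radians(-81.5),0,-50,-30,-60],loss="soft_l1")
print("origin",r.x[:2].round(1),"yaw %.2f"%np.degrees(r.x[2]),r.x[3:].round(),res(r.x).round(1))
for x in(0,5,-80):print(x,W(r.x,(x,0,0)).round(4))
E
python3 fit.py
```

```text
origin [620.5 242. ] yaw -78.89 [-16. -58. -31. -52.] [-0.3 -0.3  1.  -0.5  0.   0.   0.   0.1  0.3  1.   0.3 -0.  -1.3  0.5
 -0.1 -0.6]
0 [0.6205 0.242  0.    ]
5 [0.6215 0.2371 0.    ]
-80 [0.6051 0.3205 0.    ]
```

Request:
play_rows(
  commands=[
    {"dp": [-0.133, 0.027, 0.025], "spin": 4.4},
    {"dp": [-0.133, 0.027, 0.025], "spin": 4.4},
    {"dp": [-0.133, 0.027, 0.025], "spin": 4.4},
    {"dp": [-0.133, 0.027, 0.025], "spin": 4.4},
    {"dp": [-0.133, 0.027, 0.025], "spin": 4.4},
    {"dp": [-0.133, 0.027, 0.025], "spin": 4.4},
    {"dp": [-0.133, 0.027, 0.025], "spin": 4.4},
  ],
)

```text
t: 27.67
tool_pos: [0.4541, 0.259, 0.0974]
ee_rot: [[-0.176, -0.984, -0.001], [-0.984, 0.176, -0.002], [0.003, 0.0, -1.0]]
ft_force: [0.1, -1.2, 0.4]
finger_gap: 0.0468
finger_force: 0.0
```

```bash
python3 -c "
from h import *
st()
plan((.4545,.2646,.0035,-99.9))"
```

```text
t27.7 pos [0.4541 0.259  0.0974] yaw -100.1 q [ 0.03  0.8  -0.97  1.95  0.87  0.88  1.55] gap 0.0468 F [ 0.1 -1.2  0.4]
dp [-0.0056, 0.0006, 0.0939] spin -0.2 rows 2.3
```

Request:
play_rows(
  commands=[
    {"dp": [-0.0056, 0.0005, 0.03], "spin": 0},
    {"dp": [-0.0056, 0.0005, 0.06], "spin": 0},
    {"dp": [-0.0056, 0.0005, 0.08], "spin": 0},
    {"dp": [-0.0056, 0.0005, 0.09], "spin": 0},
    {"dp": [-0.0056, 0.0005, 0.094], "spin": 0},
    {"dp": [-0.0056, 0.0005, 0.094], "spin": 0},
  ],
)

```text
t: 28.17
tool_pos: [0.4547, 0.2655, 0.0037]
ee_rot: [[-0.176, -0.984, -0.001], [-0.984, 0.176, -0.001], [0.001, 0.0, -1.0]]
ft_force: [-0.5, 0.6, 0.9]
finger_gap: 0.0471
finger_force: 0.0
```

Request:
play_rows(
  commands=[
    {"dp": [0, 0, 0], "spin": 0},
    {"dp": [0, 0, 0], "spin": 0},
    {"dp": [0, 0, 0], "spin": 0},
    {"dp": [0, 0, 0], "spin": 0},
    {"dp": [0, 0, 0], "spin": 0},
    {"dp": [0, 0, 0], "spin": 0},
    {"dp": [0, 0, 0], "spin": 0},
    {"dp": [0, 0, 0], "spin": 0},
  ],
  grip=0,
  grip_force=25,
)

```text
t: 28.83
tool_pos: [0.4549, 0.2668, 0.0045]
ee_rot: [[-0.175, -0.985, 0.001], [-0.985, 0.175, 0.0], [-0.0, -0.001, -1.0]]
ft_force: [0.3, 0.1, 6.1]
finger_gap: 0.0172
finger_force: 25.0
```

```bash
python3 -c "
from h import *
st()
plan((.4545,.2646,.14,-110),(.6215,.2371,.14,-169),(.6215,.2371,.03,-169))"
```

```text
t28.8 pos [0.4549 0.2668 0.0045] yaw -100.1 q [-0.07  0.93 -0.83  1.99  1.07  0.74  1.39] gap 0.0172 F [0.3 0.1 6.1]
dp [0.0023, 0.0, -0.1355] spin 9.9 rows 3.2
dp [-0.0313, -0.1663, 0.0] spin 59.0 rows 8.2
dp [0.0, 0.0, 0.11] spin 0.0 rows 2.6
```

Request:
play_rows(
  commands=[
    {"dp": [0.002, 0, -0.02], "spin": 0},
    {"dp": [0.002, 0, -0.05], "spin": 2},
    {"dp": [0.002, 0, -0.09], "spin": 5},
    {"dp": [0.002, 0, -0.12], "spin": 8},
    {"dp": [0.002, 0, -0.135], "spin": 10},
    {"dp": [0.002, 0, -0.135], "spin": 10},
  ],
)

```text
t: 29.33
tool_pos: [0.4557, 0.2664, 0.1423]
ee_rot: [[-0.344, -0.939, 0.005], [-0.939, 0.344, 0.003], [-0.005, -0.004, -1.0]]
ft_force: [1.2, -0.1, 0.3]
finger_gap: 0.0169
finger_force: 25.0
```

Request:
play_rows(
  commands=[
    {"dp": [-0.004, -0.023, 0], "spin": 7},
    {"dp": [-0.008, -0.046, 0], "spin": 14},
    {"dp": [-0.012, -0.07, 0], "spin": 21},
    {"dp": [-0.016, -0.094, 0], "spin": 28},
    {"dp": [-0.02, -0.118, 0], "spin": 35},
    {"dp": [-0.025, -0.142, 0], "spin": 42},
    {"dp": [-0.031, -0.166, 0], "spin": 49},
    {"dp": [-0.031, -0.166, 0], "spin": 56},
  ],
)

```text
t: 30.0
tool_pos: [0.6252, 0.2341, 0.1366]
ee_rot: [[-0.973, -0.231, 0.002], [-0.231, 0.973, -0.002], [-0.001, -0.002, -1.0]]
ft_force: [-0.0, 0.1, 0.5]
finger_gap: 0.0172
finger_force: 25.0
```

```bash
python3 -c "
from h import *
st()
plan((.6237,.2375,.08,-169),(.6237,.2375,.03,-169))"
```

```text
t30.0 pos [0.6252 0.2341 0.1366] yaw -166.7 q [-0.02  0.82 -0.71  1.52  0.59  1.03  0.92] gap 0.0172 F [-0.   0.1  0.5]
dp [0.0007, 0.0037, 0.0566] spin 2.3 rows 1.4
dp [0.0, 0.0, 0.05] spin 0.0 rows 1.2
```

Request:
play_rows(
  commands=[
    {"dp": [0.001, 0.004, 0.03], "spin": 2.3},
    {"dp": [0.001, 0.004, 0.055], "spin": 2.3},
    {"dp": [0.001, 0.004, 0.075], "spin": 2.3},
    {"dp": [0.001, 0.004, 0.085], "spin": 2.3},
    {"dp": [0.001, 0.004, 0.095], "spin": 2.3},
    {"dp": [0.001, 0.004, 0.095], "spin": 2.3},
  ],
)

```text
t: 30.5
tool_pos: [0.6181, 0.24, 0.0418]
ee_rot: [[-0.979, -0.202, -0.002], [-0.202, 0.979, -0.001], [0.002, -0.001, -1.0]]
ft_force: [0.2, 0.4, 0.5]
finger_gap: 0.0173
finger_force: 25.0
```

Request:
play_rows(
  commands=[
    {"dp": [0, 0, 0.003], "spin": 0},
    {"dp": [0, 0, 0.006], "spin": 0},
    {"dp": [0, 0, 0.009], "spin": 0},
    {"dp": [0, 0, 0.009], "spin": 0},
  ],
)

```text
t: 30.83
tool_pos: [0.6189, 0.2403, 0.0351]
ee_rot: [[-0.979, -0.202, 0.0], [-0.202, 0.979, -0.0], [-0.0, -0.0, -1.0]]
ft_force: [0.0, 0.3, -0.1]
finger_gap: 0.0171
finger_force: 25.0
```

Request:
play_rows(
  commands=[
    {"dp": [-0.002, 0, 0.002], "spin": 0},
    {"dp": [-0.003, 0, 0.004], "spin": 0},
    {"dp": [-0.003, 0, 0.005], "spin": 0},
    {"dp": [-0.003, 0, 0.005], "spin": 0},
  ],
)

```text
t: 31.17
tool_pos: [0.6218, 0.241, 0.0298]
ee_rot: [[-0.98, -0.201, -0.0], [-0.201, 0.98, -0.0], [0.0, -0.0, -1.0]]
ft_force: [-0.4, -0.7, -0.3]
finger_gap: 0.0173
finger_force: 25.0
```

Fits with no contact. Releasing with a small opening, then rising.

Request:
play_rows(
  commands=[
    {"dp": [0, 0, 0], "spin": 0},
    {"dp": [0, 0, 0], "spin": 0},
    {"dp": [0, 0, 0], "spin": 0},
    {"dp": [0, 0, 0], "spin": 0},
    {"dp": [0, 0, 0], "spin": 0},
  ],
  grip=0.32,
)

```text
t: 31.58
tool_pos: [0.6218, 0.2411, 0.0301]
ee_rot: [[-0.979, -0.202, 0.0], [-0.202, 0.979, 0.0], [-0.0, 0.0, -1.0]]
ft_force: [0.1, 0.3, -0.7]
finger_gap: 0.0297
finger_force: 0.0
```

Request:
play_rows(
  commands=[
    {"dp": [0, 0, -0.02], "spin": 0},
    {"dp": [0, 0, -0.05], "spin": 0},
    {"dp": [0, 0, -0.09], "spin": 0},
    {"dp": [0, 0, -0.12], "spin": 0},
    {"dp": [0, 0, -0.12], "spin": 0},
  ],
)

```text
t: 32.0
tool_pos: [0.6251, 0.244, 0.1571]
ee_rot: [[-0.979, -0.201, 0.01], [-0.201, 0.98, 0.006], [-0.011, 0.003, -1.0]]
ft_force: [0.4, 0.6, 0.6]
finger_gap: 0.0303
finger_force: 0.0
```

```bash
python3 -c "
from h import *
st()
plan((.44,.26,.15,-110),(.3935,.2782,.1,-87))
asc('scene',315,170,90,60,1,2)"
```

```text
t32.0 pos [0.6251 0.244  0.1571] yaw -168.4 q [-0.03  0.8  -0.71  1.5   0.57  1.05  0.9 ] gap 0.0303 F [0.4 0.6 0.6]
dp [0.1781, 0.053, 0.0071] spin -58.4 rows 8.2
dp [-0.0012, 0.0499, 0.05] spin -23.0 rows 3.2
170 ..................................------.......##---......................................
172 .................................------........##---......................................
174 ..................................-----..........-........................................
176 ....................................--....................................................
178 ..........................................................................................
180 ..........................................................................................
182 ..........................................................................................
184 ..........................................................................................
186 ...........................................----..........##########.......................
188 ..............................
[... 1260 characters left out ...]
------..........-------------------
216 ..................------------------------------------------...........-------------------
218 ...................-----------------------------------------..........--------------------
220 ....................-----------------------------....................---------------------
222 ......................------------...................................---------------------
224 .............................---....................................----------------------
226 ...................................................................-----------------------
228 ...................................................................----------------------.
```

Request:
play_rows(
  commands=[
    {"dp": [0.178, 0.053, 0.007], "spin": -57},
    {"dp": [0.178, 0.053, 0.007], "spin": -57},
    {"dp": [0.178, 0.053, 0.007], "spin": -57},
    {"dp": [0.178, 0.053, 0.007], "spin": -57},
    {"dp": [0.178, 0.053, 0.007], "spin": -57},
    {"dp": [0.178, 0.053, 0.007], "spin": -57},
    {"dp": [0.178, 0.053, 0.007], "spin": -57},
    {"dp": [0.178, 0.053, 0.007], "spin": -57},
  ],
  grip=0.5,
)

```text
t: 32.72
tool_pos: [0.4359, 0.2565, 0.1422]
ee_rot: [[-0.358, -0.934, -0.001], [-0.934, 0.358, -0.001], [0.002, 0.001, -1.0]]
ft_force: [-0.1, -0.2, 0.2]
finger_gap: 0.0467
finger_force: 0.0
```

Request:
play_rows(
  commands=[
    {"dp": [-0.001, 0.05, 0.05], "spin": -24},
    {"dp": [-0.001, 0.05, 0.05], "spin": -24},
    {"dp": [-0.001, 0.05, 0.05], "spin": -24},
    {"dp": [-0.001, 0.05, 0.05], "spin": -24},
    {"dp": [-0.001, 0.05, 0.05], "spin": -24},
    {"dp": [-0.001, 0.05, 0.05], "spin": -24},
  ],
)

```text
t: 33.22
tool_pos: [0.3901, 0.2759, 0.0922]
ee_rot: [[0.044, -0.999, -0.002], [-0.999, -0.044, -0.001], [0.0, 0.002, -1.0]]
ft_force: [0.4, -0.2, -0.0]
finger_gap: 0.0472
finger_force: 0.0
```

```bash
python3 -c "
from h import *
st()
plan((.3935,.2782,.0035,-87.2))"
```

```text
t33.2 pos [0.3901 0.2759 0.0922] yaw -87.5 q [-0.03  0.78 -1.01  2.08  0.93  0.84  1.57] gap 0.0472 F [ 0.4 -0.2 -0. ]
dp [-0.0022, -0.0035, 0.0887] spin -0.3 rows 2.1
```

Request:
play_rows(
  commands=[
    {"dp": [-0.002, -0.0035, 0.03], "spin": 0},
    {"dp": [-0.002, -0.0035, 0.055], "spin": 0},
    {"dp": [-0.002, -0.0035, 0.075], "spin": 0},
    {"dp": [-0.002, -0.0035, 0.085], "spin": 0},
    {"dp": [-0.002, -0.0035, 0.088], "spin": 0},
    {"dp": [-0.002, -0.0035, 0.088], "spin": 0},
  ],
)

```text
t: 33.72
tool_pos: [0.3937, 0.2781, 0.0044]
ee_rot: [[0.045, -0.999, -0.001], [-0.999, -0.045, -0.001], [0.001, 0.001, -1.0]]
ft_force: [-0.9, -0.3, -0.8]
finger_gap: 0.0469
finger_force: 0.0
```

Request:
play_rows(
  commands=[
    {"dp": [0, 0, 0], "spin": 0},
    {"dp": [0, 0, 0], "spin": 0},
    {"dp": [0, 0, 0], "spin": 0},
    {"dp": [0, 0, 0], "spin": 0},
    {"dp": [0, 0, 0], "spin": 0},
    {"dp": [0, 0, 0], "spin": 0},
    {"dp": [0, 0, 0], "spin": 0},
    {"dp": [0, 0, 0], "spin": 0},
  ],
  grip=0,
  grip_force=25,
)

```text
t: 34.38
tool_pos: [0.3943, 0.2786, 0.0054]
ee_rot: [[0.046, -0.999, 0.001], [-0.999, -0.046, 0.0], [-0.0, -0.001, -1.0]]
ft_force: [-0.4, -0.7, 6.0]
finger_gap: 0.0175
finger_force: 25.0
```

```bash
python3 -c "
from h import *
st()
plan((.3935,.2782,.14,-100),(.6,.235,.14,-157),(.6215,.229,.08,-169))"
```

```text
t34.4 pos [0.3943 0.2786 0.0054] yaw -87.4 q [-0.13  0.91 -0.86  2.11  1.15  0.71  1.4 ] gap 0.0175 F [-0.4 -0.7  6. ]
dp [0.0003, 0.0008, -0.1346] spin 12.6 rows 3.2
dp [0.0067, -0.2109, 0.0] spin 57.0 rows 8.0
dp [-0.0174, -0.0139, 0.06] spin 12.0 rows 1.7
```

Request:
play_rows(
  commands=[
    {"dp": [0, 0, -0.02], "spin": 0},
    {"dp": [0, 0, -0.05], "spin": 3},
    {"dp": [0, 0, -0.09], "spin": 6},
    {"dp": [0, 0, -0.12], "spin": 9},
    {"dp": [0, 0, -0.135], "spin": 12.6},
    {"dp": [0, 0, -0.135], "spin": 12.6},
  ],
)

```text
t: 34.88
tool_pos: [0.3953, 0.2801, 0.143]
ee_rot: [[-0.175, -0.984, 0.005], [-0.984, 0.175, 0.003], [-0.004, -0.004, -1.0]]
ft_force: [0.3, 0.6, -0.2]
finger_gap: 0.0172
finger_force: 25.0
```

Request:
play_rows(
  commands=[
    {"dp": [0.001, -0.027, 0], "spin": 7},
    {"dp": [0.002, -0.054, 0], "spin": 14},
    {"dp": [0.003, -0.08, 0], "spin": 21},
    {"dp": [0.004, -0.107, 0], "spin": 28},
    {"dp": [0.005, -0.134, 0], "spin": 35},
    {"dp": [0.006, -0.16, 0], "spin": 42},
    {"dp": [0.007, -0.188, 0], "spin": 49},
    {"dp": [0.007, -0.21, 0], "spin": 56},
  ],
)

```text
t: 35.55
tool_pos: [0.6011, 0.2333, 0.138]
ee_rot: [[-0.916, -0.402, -0.001], [-0.402, 0.916, -0.002], [0.002, -0.001, -1.0]]
ft_force: [-0.3, -0.3, -0.3]
finger_gap: 0.0173
finger_force: 25.0
```

Request:
play_rows(
  commands=[
    {"dp": [-0.012, -0.01, 0.03], "spin": 6},
    {"dp": [-0.018, -0.014, 0.06], "spin": 12},
    {"dp": [-0.018, -0.014, 0.06], "spin": 13},
    {"dp": [-0.018, -0.014, 0.06], "spin": 13},
    {"dp": [-0.018, -0.014, 0.06], "spin": 13},
  ],
)

```text
t: 35.97
tool_pos: [0.6208, 0.2308, 0.0803]
ee_rot: [[-0.981, -0.196, -0.001], [-0.196, 0.981, 0.001], [0.001, 0.001, -1.0]]
ft_force: [-0.4, 0.5, -0.5]
finger_gap: 0.0173
finger_force: 25.0
```

```bash
python3 -c "
from h import *
st()
plan((.6232,.220,.05,-169),(.6232,.220,.034,-169))"
```

```text
t36.0 pos [0.6208 0.2308 0.0803] yaw -168.7 q [-0.04  0.87 -0.65  1.57  0.63  0.92  0.86] gap 0.0173 F [-0.4  0.5 -0.5]
dp [-0.0002, -0.011, 0.0303] spin 0.3 rows 0.8
dp [0.0, 0.0, 0.016] spin 0.0 rows 0.4
```

Request:
play_rows(
  commands=[
    {"dp": [0, -0.011, 0], "spin": 0},
    {"dp": [0, -0.011, 0.01], "spin": 0},
    {"dp": [0, -0.011, 0.02], "spin": 0},
    {"dp": [0, -0.011, 0.03], "spin": 0},
    {"dp": [0, -0.011, 0.037], "spin": 0},
    {"dp": [0, -0.011, 0.043], "spin": 0},
    {"dp": [0, -0.011, 0.046], "spin": 0},
    {"dp": [0, -0.011, 0.046], "spin": 0},
  ],
)

```text
t: 36.63
tool_pos: [0.6232, 0.2189, 0.0329]
ee_rot: [[-0.981, -0.192, -0.001], [-0.192, 0.981, -0.0], [0.002, -0.0, -1.0]]
ft_force: [-0.3, 0.4, 0.4]
finger_gap: 0.0171
finger_force: 25.0
```

Request:
play_rows(
  commands=[
    {"dp": [0, 0, 0], "spin": 0},
    {"dp": [0, 0, 0], "spin": 0},
  ],
)

```text
t: 36.8
tool_pos: [0.6241, 0.2193, 0.0343]
ee_rot: [[-0.981, -0.192, 0.001], [-0.192, 0.981, 0.0], [-0.001, 0.0, -1.0]]
ft_force: [0.1, -0.6, 0.0]
finger_gap: 0.0176
finger_force: 25.0
```

Request:
play_rows(
  commands=[
    {"dp": [0, 0, 0], "spin": 0},
    {"dp": [0, 0, 0], "spin": 0},
    {"dp": [0, 0, 0], "spin": 0},
    {"dp": [0, 0, 0], "spin": 0},
    {"dp": [0, 0, 0], "spin": 0},
  ],
  grip=0.32,
)

```text
t: 37.22
tool_pos: [0.6239, 0.219, 0.0342]
ee_rot: [[-0.982, -0.191, 0.0], [-0.191, 0.982, 0.0], [-0.0, 0.0, -1.0]]
ft_force: [-0.5, -0.9, -0.1]
finger_gap: 0.0302
finger_force: 0.1
```

Request:
play_rows(
  commands=[
    {"dp": [0, 0, -0.02], "spin": 0},
    {"dp": [0, 0, -0.05], "spin": 0},
    {"dp": [0, 0, -0.09], "spin": 0},
    {"dp": [0, 0, -0.13], "spin": 0},
    {"dp": [0.04, 0, -0.17], "spin": -7},
    {"dp": [0.08, 0, -0.18], "spin": -14},
    {"dp": [0.11, 0, -0.18], "spin": -21},
    {"dp": [0.11, 0, -0.18], "spin": -28},
  ],
)

```text
t: 37.88
tool_pos: [0.5068, 0.1963, 0.2148]
ee_rot: [[-0.768, -0.64, -0.005], [-0.64, 0.768, -0.006], [0.008, -0.002, -1.0]]
ft_force: [-0.1, 0.5, -0.4]
finger_gap: 0.03
finger_force: 0.0
```

Request:
play_rows(
  commands=[
    {"dp": [0.04, 0, 0], "spin": -7},
    {"dp": [0.08, 0, 0], "spin": -14},
    {"dp": [0.12, 0, 0], "spin": -21},
    {"dp": [0.16, 0, 0], "spin": -28},
    {"dp": [0.16, 0, 0], "spin": -35},
    {"dp": [0.16, 0, 0], "spin": -35},
  ],
  grip=0.6,
)

```text
t: 38.38
tool_pos: [0.3904, 0.0948, 0.2139]
ee_rot: [[-0.274, -0.962, -0.0], [-0.962, 0.274, -0.002], [0.002, -0.0, -1.0]]
ft_force: [0.4, 0.7, -0.4]
finger_gap: 0.0562
finger_force: 0.0
```

```bash
python3 -c "
from h import *
st()
im=snap('top','c11',88,138,100,75,8)
a=camera('scene');cv2.imwrite('pics/s11.png',a[:,:,::-1])"
```

```text
t38.4 pos [0.3904 0.0948 0.2139] yaw -105.9 q [ 0.54  0.48 -1.18  2.13  0.57  0.91  1.88] gap 0.0562 F [ 0.4  0.7 -0.4]
```

View pics/c11.png

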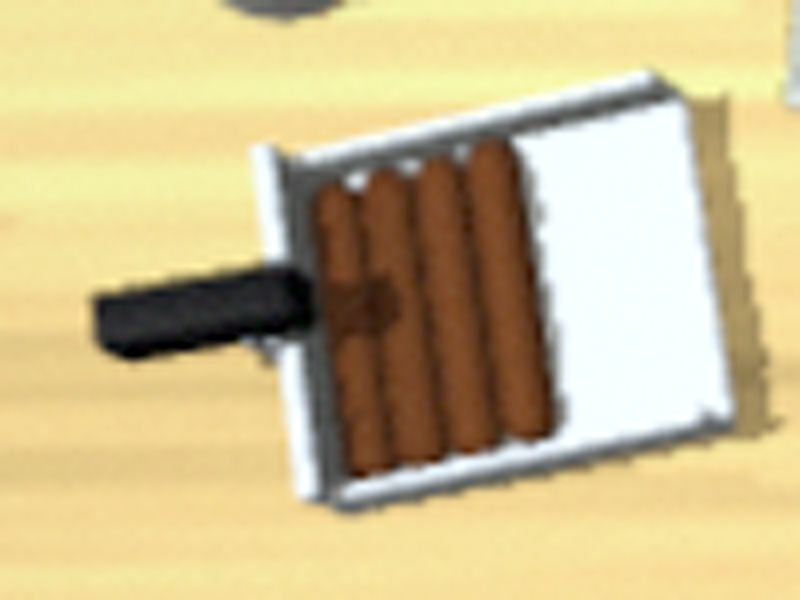

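All four dowels lie side by side in the scoop (px 315–555, 135–475). Refitting the scoop pose for the grasp on the bar.

```bash
sed -e '/^obs=/,/^(A(30/d' fit.py > /tmp/f.txt; python3 - <<'E'
s=open('fit.py').read()
i=s.index('obs=');j=s.index('def W')
s=s[:i]+'''A=lambda u,v:f(u,v,88,138,8)
obs=[(A(686,97),lambda k:(63,52,30)),(A(655,70),lambda k:(63,56,56)),(A(540,132),lambda k:(k[0],52,fl(k[0]))),
(A(302,156),lambda k:(k[1],56,fl(k[1])+26)),(A(733,428),lambda k:(63,-56,28)),(A(709,250),lambda k:(63,k[2],30)),
(A(94,297),lambda k:(-110,9,90)),(A(270,266),lambda k:(k[3],9,90)),(A(128,357),lambda k:(-110,-9,62)),(A(250,340),lambda k:(k[4],-9,62))]
'''+s[j:].replace('-30,-60]','-30,-60,-60]')
open('fit.py','w').write(s)
E
python3 fit.py; python3 -c "
from h import *
st()"
```

```text
origin [620.5 241.4] yaw -80.18 [ 15. -58.   2. -55. -73.] [-0.3  0.2  1.1 -0.5  0.   0.1 -0.1 -0.5  0.5  0.3 -0.2  0.  -1.1 -0.5
 -0.1 -0.8  0.1  1.3  0.1  0.7]
0 [0.6205 0.2414 0.    ]
5 [0.6213 0.2365 0.    ]
-80 [0.6068 0.3202 0.    ]
t38.5 pos [0.3927 0.0976 0.2145] yaw -106.2 q [ 0.53  0.48 -1.18  2.12  0.57  0.91  1.88] gap 0.0560 F [0.2 0.1 0.7]
```

```bash
python3 -c "
from h import *
plan((.50,.22,.2,-95),(.6064,.3182,.16,-80),(.6064,.3182,.057,-80))"
```

```text
dp [-0.1474, -0.0689, 0.0145] spin -11.2 rows 3.9
dp [-0.1071, -0.0974, 0.04] spin -15.0 rows 3.6
dp [0.0, 0.0, 0.103] spin 0.0 rows 2.5
```

Request:
play_rows(
  commands=[
    {"dp": [-0.147, -0.069, 0.014], "spin": -11},
    {"dp": [-0.147, -0.069, 0.014], "spin": -11},
    {"dp": [-0.147, -0.069, 0.014], "spin": -11},
    {"dp": [-0.147, -0.069, 0.014], "spin": -11},
    {"dp": [-0.147, -0.069, 0.014], "spin": -11},
  ],
)

```text
t: 38.9
tool_pos: [0.5021, 0.2284, 0.1997]
ee_rot: [[-0.086, -0.996, 0.002], [-0.996, 0.086, 0.009], [-0.009, -0.001, -1.0]]
ft_force: [1.3, 0.7, 0.3]
finger_gap: 0.0563
finger_force: 0.0
```

Request:
play_rows(
  commands=[
    {"dp": [-0.107, -0.097, 0.04], "spin": -15},
    {"dp": [-0.107, -0.097, 0.04], "spin": -15},
    {"dp": [-0.107, -0.097, 0.04], "spin": -15},
    {"dp": [-0.107, -0.097, 0.04], "spin": -15},
    {"dp": [-0.107, -0.097, 0.04], "spin": -15},
    {"dp": [-0.107, -0.097, 0.04], "spin": -15},
    {"dp": [-0.107, -0.097, 0.04], "spin": -15},
  ],
)

```text
t: 39.48
tool_pos: [0.6034, 0.3183, 0.1599]
ee_rot: [[0.174, -0.985, -0.001], [-0.985, -0.174, -0.0], [0.0, 0.001, -1.0]]
ft_force: [-0.1, -0.2, 0.7]
finger_gap: 0.0565
finger_force: 0.0
```

```bash
python3 -c "
from h import *
st()
plan((.6064,.3182,.057,-80))"
```

```text
t39.5 pos [0.6034 0.3183 0.1599] yaw -80.0 q [-0.02  0.93 -1.04  1.45  0.82  1.24  2.17] gap 0.0565 F [-0.1 -0.2  0.7]
dp [0.0006, -0.0029, 0.1029] spin 0.0 rows 2.5
```

```bash
python3 -c "
from h import *
print('glue base',P('top',195/1.5625,205/1.5625,0),'cap',P('top',156/1.5625,168/1.5625,.17))"
```

```text
glue base [0.74322257 0.32319429 0.        ] cap [0.74541917 0.3224185  0.17      ]
```

Request:
play_rows(
  commands=[
    {"dp": [0.0005, -0.003, 0.03], "spin": 0},
    {"dp": [0.0005, -0.003, 0.06], "spin": 0},
    {"dp": [0.0005, -0.003, 0.085], "spin": 0},
    {"dp": [0.0005, -0.003, 0.098], "spin": 0},
    {"dp": [0.0005, -0.003, 0.103], "spin": 0},
    {"dp": [0.0005, -0.003, 0.103], "spin": 0},
  ],
)

```text
t: 39.98
tool_pos: [0.607, 0.3171, 0.0569]
ee_rot: [[0.174, -0.985, -0.001], [-0.985, -0.174, -0.001], [0.0, 0.001, -1.0]]
ft_force: [0.0, -1.0, -0.1]
finger_gap: 0.0561
finger_force: 0.0
```

Request:
play_rows(
  commands=[
    {"dp": [0, 0, 0], "spin": 0},
    {"dp": [0, 0, 0], "spin": 0},
    {"dp": [0, 0, 0], "spin": 0},
    {"dp": [0, 0, 0], "spin": 0},
    {"dp": [0, 0, 0], "spin": 0},
    {"dp": [0, 0, 0], "spin": 0},
    {"dp": [0, 0, 0], "spin": 0},
    {"dp": [0, 0, 0], "spin": 0},
  ],
  grip=0,
  grip_force=60,
)

```text
t: 40.65
tool_pos: [0.6072, 0.3179, 0.0574]
ee_rot: [[0.174, -0.985, 0.0], [-0.985, -0.174, 0.0], [-0.0, -0.0, -1.0]]
ft_force: [-0.7, 0.1, 2.7]
finger_gap: 0.0178
finger_force: 59.9
```

```bash
python3 -c "
from h import *
st()"
```

```text
t40.6 pos [0.6072 0.3179 0.0574] yaw -80.0 q [-0.04  1.04 -0.97  1.51  0.92  1.1   2.1 ] gap 0.0178 F [-0.7  0.1  2.7]
```

Request:
play_rows(
  commands=[
    {"dp": [0, 0, -0.005], "spin": 0},
    {"dp": [0, 0, -0.012], "spin": 0},
    {"dp": [0, 0, -0.022], "spin": 0},
    {"dp": [0, 0, -0.034], "spin": 0},
    {"dp": [0, 0, -0.046], "spin": 0},
    {"dp": [0, 0, -0.055], "spin": 0},
    {"dp": [0, 0, -0.06], "spin": 0},
    {"dp": [0, 0, -0.06], "spin": 0},
  ],
)

```text
t: 41.32
tool_pos: [0.608, 0.3184, 0.119]
ee_rot: [[0.174, -0.985, 0.002], [-0.985, -0.174, 0.001], [-0.001, -0.003, -1.0]]
ft_force: [-0.4, 0.3, -2.1]
finger_gap: 0.0176
finger_force: 59.9
```

```bash
cat >>h.py <<'E'
def scoopW(q,p,yaw,gx=-78,gz=76,tilt=0):
    "scoop point q (mm) in world, held at (gx,gz); TCP p, scoop yaw deg, tilt deg = nose down"
    c,s=np.cos(np.radians(tilt)),np.sin(np.radians(tilt));dx,dz=q[0]-gx,q[2]-gz
    X,Z=c*dx+s*dz,-s*dx+c*dz;a=np.radians(yaw)
    return np.array([p[0]+(np.cos(a)*X-np.sin(a)*q[1])/1e3,p[1]+(np.sin(a)*X+np.cos(a)*q[1])/1e3,p[2]+.019+Z/1e3])
E
python3 -c "
from h import *
o=st();print(o['wrist_torque'])
for t in(0,3,6,12):print(t,[proj('scene',scoopW(q,o['tool_pos'],-80,tilt=t)).round(1).tolist() for q in((63,52,30),(63,-52,30))])
asc('scene',305,140,110,75,1,2)"
```

```text
t41.3 pos [0.608  0.3184 0.119 ] yaw -80.0 q [-0.03  0.97 -1.01  1.47  0.86  1.18  2.14] gap 0.0176 F [-0.4  0.3 -2.1]
[0.25500667 0.03042918 0.02837241]
0 [[340.0, 207.8], [323.7, 184.3]]
3 [[340.4, 209.4], [324.2, 185.9]]
6 [[341.0, 210.9], [324.8, 187.4]]
12 [[342.4, 213.6], [326.4, 190.2]]
140 ......................................................................b##---------------------------.....#####
142 .......................................................................####------------------------........b##
144 .................................................................#######b####---------------------...........b
146 .................................................................#####...bbb###-------------------............
148 ..................................................................b#.....########-----------------............
150 ........................................................................-##########----------##-##--..........
152 .........................................................................#######bb#####-##-#####--###--.......

[... 2864 characters left out ...]
BBBB......
204 ................................-------------------------------------------.................bBBBBBBBBBB.......
206 .................................-------------------------------............................--...bbbbb........
208 ...................................-----------------...................................------------...........
210 .........................................-----......................................----------------..........
212 ..............................b............--.....................................-------------------.........
214 .................................................................................---------------------........
```

The grip holds level: the nose corners at (325,184) and (340,208) match zero tilt. Carrying the scoop to the ramp end, lip side, with its nose toward the hinge.

```bash
python3 -c "
from h import *
plan((.60,.22,.15,-85),(.5903,.10,.15,-90),(.5903,.05,.115,-90))"
```

```text
dp [0.095, 0.0246, -0.0321] spin 5.0 rows 2.5
dp [0.1187, 0.0201, 0.0] spin 5.0 rows 2.9
dp [0.05, 0.0, 0.035] spin 0.0 rows 1.5
```

Request:
play_rows(
  commands=[
    {"dp": [0.003, 0.001, -0.004], "spin": 0},
    {"dp": [0.012, 0.003, -0.01], "spin": 0.5},
    {"dp": [0.026, 0.007, -0.018], "spin": 1},
    {"dp": [0.042, 0.011, -0.025], "spin": 2},
    {"dp": [0.058, 0.015, -0.032], "spin": 3},
    {"dp": [0.074, 0.019, -0.032], "spin": 4},
    {"dp": [0.09, 0.0235, -0.032], "spin": 4.7},
    {"dp": [0.095, 0.0246, -0.032], "spin": 5},
  ],
)

```text
t: 42.03
tool_pos: [0.5999, 0.2152, 0.1487]
ee_rot: [[0.083, -0.997, -0.001], [-0.997, -0.083, -0.004], [0.004, 0.001, -1.0]]
ft_force: [-0.7, -0.5, -2.4]
finger_gap: 0.0172
finger_force: 59.9
```

Request:
play_rows(
  commands=[
    {"dp": [0.006, 0.001, 0], "spin": 0.5},
    {"dp": [0.02, 0.003, 0], "spin": 1},
    {"dp": [0.038, 0.006, 0], "spin": 2},
    {"dp": [0.056, 0.01, 0], "spin": 3},
    {"dp": [0.076, 0.013, 0], "spin": 4},
    {"dp": [0.096, 0.016, 0], "spin": 5},
    {"dp": [0.11, 0.019, 0], "spin": 5},
    {"dp": [0.117, 0.02, 0], "spin": 5},
  ],
)

```text
t: 42.7
tool_pos: [0.5898, 0.0995, 0.1487]
ee_rot: [[-0.001, -1.0, -0.001], [-1.0, 0.001, -0.001], [0.001, 0.001, -1.0]]
ft_force: [-0.4, -0.8, -2.8]
finger_gap: 0.0173
finger_force: 59.9
```

```bash
python3 -c "
from h import *
st()
plan((.5903,.05,.115,-90),(.5903,.048,.1,-90))"
```

```text
t42.7 pos [0.5898 0.0995 0.1487] yaw -90.1 q [ 0.37  0.84 -1.05  1.71  0.81  1.09  2.2 ] gap 0.0173 F [-0.4 -0.8 -2.8]
dp [0.0495, -0.0006, 0.0337] spin -0.1 rows 1.4
dp [0.002, 0.0, 0.015] spin 0.0 rows 0.4
```

Request:
play_rows(
  commands=[
    {"dp": [0.008, 0, 0.004], "spin": 0},
    {"dp": [0.016, 0, 0.01], "spin": 0},
    {"dp": [0.026, 0, 0.016], "spin": 0},
    {"dp": [0.036, 0, 0.022], "spin": 0},
    {"dp": [0.044, 0, 0.028], "spin": 0},
    {"dp": [0.05, 0, 0.033], "spin": 0},
    {"dp": [0.05, 0, 0.034], "spin": 0},
    {"dp": [0.05, 0, 0.034], "spin": 0},
  ],
)

```text
t: 43.37
tool_pos: [0.5897, 0.0514, 0.1144]
ee_rot: [[0.0, -1.0, -0.001], [-1.0, -0.0, 0.0], [-0.0, 0.001, -1.0]]
ft_force: [-0.5, -0.7, -2.7]
finger_gap: 0.0178
finger_force: 59.9
```

```bash
python3 -c "
from h import *
o=st()
for t in(0,4):print(t,[proj('scene',scoopW(q,o['tool_pos'],-90,tilt=t)).round(1).tolist() for q in((63,52,30),(63,-52,30))],[proj('top',scoopW(q,o['tool_pos'],-90,tilt=t)).round(1).tolist() for q in((63,52,30),(63,-52,30))])
print('wall inner/outer',[proj('scene',[x,-.177+y,.06]).round(1).tolist() for x in(.535,.645) for y in(.0895,.0975)])
asc('scene',130,130,200,105,2,3)"
```

```text
t43.4 pos [0.5897 0.0514 0.1144] yaw -90.0 q [ 0.45  0.87 -1.02  1.75  0.86  1.04  2.24] gap 0.0178 F [-0.5 -0.7 -2.7]
0 [[240.5, 209.5], [236.3, 185.0]] [[284.2, 158.8], [285.3, 202.2]]
4 [[241.9, 211.7], [237.6, 187.2]] [[282.4, 159.7], [283.5, 202.7]]
wall inner/outer [[237.3, 190.8], [239.9, 190.6], [241.7, 216.8], [244.5, 216.5]]
130 .........................................................................##--#.#####.-#.............
133 .......................................................................-####---------##.............
136 ........................................................................##############--............
139 ....................................b.b.b..............................--------###-------...........
142 .........b.............................................................-----------------............
145 .........BB..............................................................-.-----------..............
148 ........bBBb.............................................................-##---------...............
151 ........bBBB............
[... 2211 characters left out ...]
bbbbbbbbbbbbbbbbbbbbbbbbbbbbBB.-......................................
217 ...................BBBB..bbbbbbbbbbbbbbbbbbbbbbbbbbbbbbb.bBBb.......................................
220 ....................BBBb.bbbbbbbbbbbbbbbb...b....bb.......BBB.......................................
223 .....................BB..bbbbb............................Bbb.......................................
226 ..........b.........b.b.............................----............................................
229 .................................................----------.......................................-.
232 ....................................b..........--------------.....................................-.
```

Request:
play_rows(
  commands=[
    {"dp": [0.004, 0, 0.005], "spin": 0},
    {"dp": [0.004, 0, 0.01], "spin": 0},
    {"dp": [0.004, 0, 0.014], "spin": 0},
    {"dp": [0.004, 0, 0.018], "spin": 0},
    {"dp": [0.004, 0, 0.018], "spin": 0},
  ],
)

```text
t: 43.83
tool_pos: [0.5894, 0.0475, 0.096]
ee_rot: [[0.001, -1.0, -0.001], [-1.0, -0.001, -0.0], [0.0, 0.001, -1.0]]
ft_force: [-0.4, 0.1, -1.5]
finger_gap: 0.0173
finger_force: 59.9
```

Request:
play_rows(
  commands=[
    {"dp": [0, 0, 0.002], "spin": 0},
    {"dp": [0, 0, 0.003], "spin": 0},
    {"dp": [0, 0, 0.003], "spin": 0},
  ],
)

```text
t: 44.08
tool_pos: [0.59, 0.0477, 0.0939]
ee_rot: [[0.001, -1.0, -0.0], [-1.0, -0.001, 0.0], [-0.0, 0.0, -1.0]]
ft_force: [-0.3, -0.5, -2.7]
finger_gap: 0.0172
finger_force: 59.9
```

Request:
play_rows(
  commands=[
    {"dp": [0, 0, 0.002], "spin": 0},
    {"dp": [0, 0, 0.003], "spin": 0},
    {"dp": [0, 0, 0.003], "spin": 0},
  ],
)

```text
t: 44.33
tool_pos: [0.5903, 0.048, 0.0916]
ee_rot: [[0.001, -1.0, 0.001], [-1.0, -0.001, 0.0], [-0.0, -0.001, -1.0]]
ft_force: [0.1, 1.3, 2.8]
finger_gap: 0.0177
finger_force: 60.0
```

Request:
play_rows(
  commands=[
    {"dp": [0, 0, -0.001], "spin": 0},
    {"dp": [0, 0, -0.001], "spin": 0},
    {"dp": [0, 0, -0.001], "spin": 0},
    {"dp": [0, 0, -0.001], "spin": 0},
  ],
  grip_force=12,
)

```text
t: 44.67
tool_pos: [0.59, 0.0474, 0.0919]
ee_rot: [[0.0, -1.0, -0.0], [-1.0, -0.0, -0.0], [0.0, 0.0, -1.0]]
ft_force: [-0.1, -1.0, -1.4]
finger_gap: 0.0181
finger_force: 12.0
```

Request:
play_rows(
  commands=[
    {"dp": [0.001, 0, -0.0024], "spin": 0},
    {"dp": [0.002, 0, -0.005], "spin": 0},
    {"dp": [0.003, 0, -0.007], "spin": 0},
    {"dp": [0.004, 0, -0.0095], "spin": 0},
    {"dp": [0.004, 0, -0.0095], "spin": 0},
  ],
)

```text
t: 45.08
tool_pos: [0.5903, 0.0433, 0.1021]
ee_rot: [[0.0, -1.0, 0.001], [-1.0, -0.0, -0.0], [0.0, -0.001, -1.0]]
ft_force: [0.3, 0.3, -2.1]
finger_gap: 0.0183
finger_force: 12.0
```

```bash
cat >>h.py <<'E'
def tiltview():
    o=st();p=o['tool_pos']
    for t in range(0,30,4):print(t,[proj('scene',scoopW(q,p,-90,tilt=t)).round(1).tolist() for q in((63,52,30),(63,-56,56),(63,-52,30),(-62,-56,34))],"nose z %.3f"%scoopW((63,0,30),p,-90,tilt=t)[2])
    asc('scene',220,170,80,52,1,2)
E
python3 -c "
from h import *
tiltview()"
```

```text
t45.1 pos [0.5903 0.0433 0.1021] yaw -90.0 q [ 0.45  0.89 -1.01  1.76  0.88  1.02  2.24] gap 0.0183 F [ 0.3  0.3 -2.1]
0 [[237.9, 213.0], [233.4, 181.1], [233.9, 188.4], [274.0, 182.2]] nose z 0.075
4 [[239.3, 215.1], [234.1, 183.5], [235.2, 190.5], [275.0, 182.3]] nose z 0.065
8 [[240.8, 217.2], [235.0, 185.7], [236.7, 192.6], [275.9, 182.4]] nose z 0.056
12 [[242.6, 219.1], [236.2, 187.9], [238.4, 194.6], [276.9, 182.5]] nose z 0.047
16 [[244.6, 220.9], [237.5, 190.0], [240.3, 196.4], [277.9, 182.4]] nose z 0.038
20 [[246.7, 222.6], [239.0, 191.9], [242.3, 198.1], [278.9, 182.4]] nose z 0.030
24 [[249.0, 224.1], [240.7, 193.7], [244.4, 199.7], [279.9, 182.2]] nose z 0.022
28 [[251.4, 225.5], [242.6, 195.4], [246.8, 201.1], [280.9, 182.1]] nose z 0.014
170 ...........................................................-######-###########-#
172 ............................................................-##------###########
174 ......................................................bbbb..-#############-#----
176 .............................-------------------.bBBBBBBBB.------------------
[... 1173 characters left out ...]
.---................
206 bbbbbbbbbbbbbbbbb.--------------------.bbbbbbbbbbbbbbbbbbbbb.---................
208 bbbbbbbbbbbbbbbbb..---------------------------------------------................
210 bbbbbbbbbbbbbbbbbb.---------------------------------------------................
212 bbbbbbbbbbbbbbbbbb.---------------------------------------------................
214 bbbbbbbbbbbbbbbbbb..--------------------------------------------................
216 bbbbbbbbbbbbbbb.bbb..-----...-------------..-...................................
218 bbbbbb..bbbb..bb..b.....bbBBBb.--...............................................
220 .....bbbb...............bBBBBBb.................................................
```

Pivoting works: the nose edge is at (236,190)–(239,215), which matches about 4° of tilt. Tilting further, gently.

Request:
play_rows(
  commands=[
    {"dp": [0.001, 0, -0.0023], "spin": 0},
    {"dp": [0.002, 0, -0.0046], "spin": 0},
    {"dp": [0.0033, 0, -0.0069], "spin": 0},
    {"dp": [0.0045, 0, -0.0092], "spin": 0},
    {"dp": [0.0057, 0, -0.0115], "spin": 0},
    {"dp": [0.007, 0, -0.0137], "spin": 0},
    {"dp": [0.0083, 0, -0.016], "spin": 0},
    {"dp": [0.0083, 0, -0.016], "spin": 0},
  ],
)

```text
t: 45.8
tool_pos: [0.5902, 0.035, 0.118]
ee_rot: [[0.0, -1.0, 0.001], [-1.0, -0.0, -0.0], [0.0, -0.001, -1.0]]
ft_force: [0.0, -0.3, -2.7]
finger_gap: 0.0177
finger_force: 12.0
```

```bash
python3 -c "
from h import *
tiltview()"
```

```text
t45.8 pos [0.5902 0.035  0.118 ] yaw -90.0 q [ 0.48  0.87 -1.03  1.75  0.86  1.04  2.27] gap 0.0177 F [ 0.  -0.3 -2.7]
0 [[234.8, 209.4], [230.3, 177.4], [230.9, 184.8], [271.5, 178.6]] nose z 0.091
4 [[236.2, 211.6], [231.1, 179.8], [232.3, 187.0], [272.5, 178.7]] nose z 0.081
8 [[237.8, 213.7], [232.1, 182.1], [233.8, 189.1], [273.4, 178.8]] nose z 0.072
12 [[239.6, 215.7], [233.2, 184.3], [235.5, 191.1], [274.4, 178.9]] nose z 0.063
16 [[241.6, 217.6], [234.6, 186.4], [237.4, 193.0], [275.4, 178.9]] nose z 0.054
20 [[243.7, 219.3], [236.1, 188.4], [239.5, 194.7], [276.4, 178.8]] nose z 0.046
24 [[246.1, 220.8], [237.9, 190.3], [241.7, 196.3], [277.4, 178.7]] nose z 0.038
28 [[248.6, 222.2], [239.8, 192.0], [244.0, 197.8], [278.4, 178.5]] nose z 0.030
170 .........................................................-##########------------
172 ........................................................------------------------
174 ....................................................bb..------------------------
176 .............................-------------------.bBBBB.----------------------
[... 1173 characters left out ...]
---.................
206 bbbbbbbbbbbbbbbb..----------------------------------------------................
208 bbbbbbbbbbbbbbbb..----------------------------------------------................
210 bbbbbbbbbbbbbbbbb.----------------------------------------------................
212 bbbbbbbbbbbbbbbbb..--------------------------------------.......................
214 bbbbbbbbbbbbbbbbb..---------------------........................................
216 bbbbbbbbbbbbbbbbbb........bbb.---...............................................
218 bbbbbbbbbbbb.bb.....b...bBBBBB..................................................
220 bbb......bb.b...........bBBBBBb.................................................
```

Request:
play_rows(
  commands=[
    {"dp": [0.0013, 0, -0.002], "spin": 0},
    {"dp": [0.0013, 0, -0.002], "spin": 0},
    {"dp": [0.0026, 0, -0.0045], "spin": 0},
    {"dp": [0.0026, 0, -0.0045], "spin": 0},
    {"dp": [0.0026, 0, -0.0045], "spin": 0},
  ],
  grip_force=9,
)

```text
t: 46.27
tool_pos: [0.5901, 0.0326, 0.1221]
ee_rot: [[0.0, -1.0, 0.0], [-1.0, -0.0, -0.0], [0.0, -0.0, -1.0]]
ft_force: [0.1, 0.0, -2.5]
finger_gap: 0.0177
finger_force: 9.0
```

```bash
python3 -c "
from h import *
tiltview()" | grep -v '^17[0-9] '
```

```text
t46.3 pos [0.5901 0.0326 0.1221] yaw -90.0 q [ 0.48  0.86 -1.03  1.75  0.85  1.05  2.28] gap 0.0177 F [ 0.1  0.  -2.5]
0 [[233.8, 208.5], [229.5, 176.4], [230.1, 183.8], [270.7, 177.6]] nose z 0.095
4 [[235.2, 210.7], [230.2, 178.8], [231.4, 186.1], [271.7, 177.8]] nose z 0.085
8 [[236.9, 212.8], [231.2, 181.2], [232.9, 188.2], [272.7, 177.9]] nose z 0.076
12 [[238.7, 214.8], [232.4, 183.4], [234.7, 190.2], [273.7, 177.9]] nose z 0.067
16 [[240.7, 216.6], [233.7, 185.5], [236.6, 192.1], [274.7, 177.9]] nose z 0.058
20 [[242.9, 218.4], [235.3, 187.5], [238.6, 193.8], [275.7, 177.8]] nose z 0.050
24 [[245.2, 219.9], [237.0, 189.4], [240.9, 195.4], [276.7, 177.7]] nose z 0.042
28 [[247.7, 221.3], [238.9, 191.1], [243.2, 196.9], [277.7, 177.5]] nose z 0.034
180 .............................------------------------#####--------####b#bbBBBBB.
182 ............................-------------------------#####--------..............
184 .................------------------------------------#####-------...............
186 ................------------------------....--.bbbbbbb###-------.............
[... 748 characters left out ...]
----................
206 bbbbbbbbbbbbbbbbb..--------------------.-------------------------...............
208 bbbbbbbbbbbbbbbbbb.----------------------------------------------...............
210 bbbbbbbbbbbbbbbbbb..---------------------------------------------...............
212 bbbbbbbbbbbbbbbbbb..------------------------------------........................
214 bbbbbbbbbbbbbbbbbbb.------------------------....................................
216 bbbbbbbbbbbbbbbbbbb..-------..-----.............................................
218 bbbbbbbbbbb.bbbb..b......bBBBBb..-..............................................
220 ....bb.................bbBBBBBB.................................................
```

Request:
play_rows(
  commands=[
    {"dp": [0.0014, 0, -0.002], "spin": 0},
    {"dp": [0.0014, 0, -0.002], "spin": 0},
    {"dp": [0.0014, 0, -0.002], "spin": 0},
    {"dp": [0.0014, 0, -0.002], "spin": 0},
  ],
)

```text
t: 46.65
tool_pos: [0.59, 0.0313, 0.124]
ee_rot: [[0.001, -1.0, 0.0], [-1.0, -0.001, 0.0], [-0.0, -0.0, -1.0]]
ft_force: [0.2, -0.3, -2.8]
finger_gap: 0.0178
finger_force: 9.0
```

```bash
python3 -c "
from h import *
tiltview()" | grep -v '^17[0-9] '
```

```text
t46.6 pos [0.59   0.0313 0.124 ] yaw -90.0 q [ 0.49  0.86 -1.03  1.75  0.85  1.05  2.28] gap 0.0178 F [ 0.2 -0.3 -2.8]
0 [[233.3, 208.0], [229.0, 176.0], [229.6, 183.4], [270.3, 177.2]] nose z 0.097
4 [[234.7, 210.3], [229.7, 178.4], [230.9, 185.6], [271.3, 177.3]] nose z 0.087
8 [[236.4, 212.4], [230.7, 180.7], [232.5, 187.8], [272.2, 177.4]] nose z 0.078
12 [[238.2, 214.4], [231.9, 182.9], [234.2, 189.8], [273.2, 177.5]] nose z 0.069
16 [[240.2, 216.2], [233.3, 185.1], [236.1, 191.7], [274.2, 177.5]] nose z 0.060
20 [[242.4, 218.0], [234.8, 187.1], [238.2, 193.4], [275.2, 177.4]] nose z 0.052
24 [[244.7, 219.5], [236.6, 188.9], [240.4, 195.0], [276.3, 177.3]] nose z 0.044
28 [[247.2, 220.9], [238.5, 190.7], [242.8, 196.5], [277.3, 177.1]] nose z 0.036
180 .............................-----------------------######--------######.bBBBBBB
182 ............................------------------------#####---------.b............
184 .................--------------------------------...#####-------................
186 ................---------------------...--.bBb..bbBB.----------..............
[... 748 characters left out ...]
----................
206 bbbbbbbbbbbbbbbbb..---------------....---------------------------...............
208 bbbbbbbbbbbbbbbbb..----------------------------------------------...............
210 bbbbbbbbbbbbbbbbbb..---------------------------------------------...............
212 bbbbbbbbbbbbbbbbbb..-----------------------------------.........................
214 bbbbbbbbbbbbbbbbbbb.-----------------------.....................................
216 bbbbbbbbbbbbbbbbbbb..-------..-----.............................................
218 bbbbbbbbbbbbb.bb..bb.....bBBBBb..-..............................................
220 b.b.bb...................BBBBBB.................................................
```

The dowels have started to roll. Holding so they roll out slowly.

Request:
play_rows(
  commands=[
    {"dp": [0, 0, 0], "spin": 0},
    {"dp": [0, 0, 0], "spin": 0},
    {"dp": [0, 0, 0], "spin": 0},
    {"dp": [0, 0, 0], "spin": 0},
    {"dp": [0, 0, 0], "spin": 0},
    {"dp": [0, 0, 0], "spin": 0},
  ],
)

```text
t: 47.2
tool_pos: [0.59, 0.0313, 0.124]
ee_rot: [[0.001, -1.0, 0.0], [-1.0, -0.001, -0.0], [0.0, -0.0, -1.0]]
ft_force: [-0.0, 0.1, -3.0]
finger_gap: 0.0181
finger_force: 9.0
```

```bash
python3 -c "
from h import *
st();asc('scene',170,170,120,54,1,2)" | grep -v '^17[0-9] '
```

```text
t47.2 pos [0.59   0.0313 0.124 ] yaw -90.0 q [ 0.49  0.86 -1.03  1.75  0.85  1.05  2.28] gap 0.0181 F [-0.   0.1 -3. ]
180 ...............................................................................-----------------------######--------####
182 ..............................................................................------------------------#####---------....
184 ...................................................................------------------------------------####-------......
186 ..................................................................-----------------------------------------------.......
188 B..................................................................----.---.......BBb---------------------------........
190 bBb.............................................................bbb...BBBbbBBBBBBBBBB.---------------------------.......
192 bbBb..........................................................bbBBBBBBBBBBBBBBBBBBBBBB--------------------------........
194 Bbbbb.....................................................bbbbbBBBBBBBBBBBBBBBBBBBBBBb----------------
[... 1068 characters left out ...]
bbbbbbbbbbbbbbbbbbbbBBBb.-----------------------------------...............
214 BBBBBb...bbbbbbbbbbbbbbbbbbbbbbbbbbbbbbbbbbbbbbbbbbbbbbbbbbbbbbbbbBbb.-----------------------...........................
216 BBBBBb.....bbbbbbbbbbbbbbbbbbbbbbbbbbbbbbbbbbbbbbbbbbbbbbbbbbbbbbbbbb..--------------...................................
218 BBBBBb....bbbbbbbbbbbbbbbb.bbbbbbbbbbbbbbbbbbbbbbbbbbbbbbbbbbbbbbb...b.....bBBBBb..--...................................
220 BBBBBb....bbbbbbbbbbbbbbbbbbbbbbbbbbbbbbbbbbbb.bb..b...bb.................bBBBBBbb......................................
222 bBBBBb...bbbbbbbbbbbbbb.bb................................................bBBBBBBb......................................
```

Request:
play_rows(
  commands=[
    {"dp": [0, 0, 0], "spin": 0},
    {"dp": [0, 0, 0], "spin": 0},
    {"dp": [0, 0, 0], "spin": 0},
    {"dp": [0, 0, 0], "spin": 0},
    {"dp": [0, 0, 0], "spin": 0},
    {"dp": [0, 0, 0], "spin": 0},
    {"dp": [0, 0, 0], "spin": 0},
    {"dp": [0, 0, 0], "spin": 0},
  ],
)

```text
t: 47.92
tool_pos: [0.59, 0.0313, 0.124]
ee_rot: [[0.001, -1.0, 0.0], [-1.0, -0.001, -0.0], [0.0, -0.0, -1.0]]
ft_force: [-0.6, 1.1, -1.8]
finger_gap: 0.018
finger_force: 9.0
```

Request:
play_rows(
  commands=[
    {"dp": [0, 0, 0], "spin": 0},
    {"dp": [0, 0, 0], "spin": 0},
    {"dp": [0, 0, 0], "spin": 0},
    {"dp": [0, 0, 0], "spin": 0},
    {"dp": [0, 0, 0], "spin": 0},
    {"dp": [0, 0, 0], "spin": 0},
    {"dp": [0, 0, 0], "spin": 0},
    {"dp": [0, 0, 0], "spin": 0},
  ],
)

```text
t: 48.58
tool_pos: [0.59, 0.0313, 0.124]
ee_rot: [[0.0, -1.0, 0.0], [-1.0, -0.0, 0.0], [-0.0, -0.0, -1.0]]
ft_force: [-0.2, 0.2, -2.2]
finger_gap: 0.0177
finger_force: 9.0
```

```bash
python3 -c "
from h import *
st();asc('scene',170,170,120,54,1,2)" | grep -v '^17[0-9] '
```

```text
t48.6 pos [0.59   0.0313 0.124 ] yaw -90.0 q [ 0.49  0.86 -1.03  1.75  0.85  1.05  2.28] gap 0.0177 F [-0.2  0.2 -2.2]
180 ...............................................................................-----------------------#####---------####
182 ..............................................................................------------------------#####---------....
184 b..................................................................------------------------------------####--------.....
186 b.................................................................-----------------------------------------------.......
188 B..................................................................---------------------------------------------........
190 bBb................................................................----------------------------------------------.......
192 bbB................................................................---------------------------------------------........
194 BbbB......................................................bbbbbbb..-----------------------------------
[... 1068 characters left out ...]
bbbbbbbbbbbbbbbbbbbbbb.b.----------------------------------................
214 BBBBB.....bbbbbbbbbbbbbbbbbbbbbbbbBbbbbbbbbbbbbbbbbbbbbbbbbbbbbbbbbbb..----------------------...........................
216 BBBBBb....BbbbbbbbbbbbbbbbbbbbbbbbBBb.bbbbbbbbbbbbbbbbbbbbbbbbbbbbbbb..--------..----...................................
218 BBBBBb....BBBBbbbbbbbbbbbbbbbbbbbbBbbbbbbbbbbbbbbbbbbbbbbbbbbbb.bbb.........bBBBb..--...................................
220 BBBBBb....BBBBBBbbBBBbbbBBBBbbBBBBBbbbbbb.bbbb....b...b..b...............bbBBBBBbb......................................
222 bBBBBb....BBBBBBBBBBbbbbbbbbb..bb.b.......................................bBBBBBb.......................................
```

The scoop is empty. Reversing the arc with the nose on the wall levels the scoop again, then I grip firmly and lift.

Request:
play_rows(
  commands=[
    {"dp": [-0.002, 0, 0.004], "spin": 0},
    {"dp": [-0.004, 0, 0.008], "spin": 0},
    {"dp": [-0.0065, 0, 0.012], "spin": 0},
    {"dp": [-0.0085, 0, 0.016], "spin": 0},
    {"dp": [-0.0105, 0, 0.02], "spin": 0},
    {"dp": [-0.0125, 0, 0.024], "spin": 0},
    {"dp": [-0.0145, 0, 0.028], "spin": 0},
    {"dp": [-0.016, 0, 0.032], "spin": 0},
  ],
)

```text
t: 49.3
tool_pos: [0.59, 0.0476, 0.0916]
ee_rot: [[0.001, -1.0, 0.0], [-1.0, -0.001, 0.0], [-0.0, -0.0, -1.0]]
ft_force: [0.2, 0.1, 0.6]
finger_gap: 0.0178
finger_force: 9.0
```

Request:
play_rows(
  commands=[
    {"dp": [0, 0, 0.001], "spin": 0},
    {"dp": [0, 0, 0.001], "spin": 0},
    {"dp": [0, 0, 0.001], "spin": 0},
  ],
)

```text
t: 49.55
tool_pos: [0.5897, 0.0472, 0.0908]
ee_rot: [[0.0, -1.0, -0.001], [-1.0, -0.0, -0.0], [0.0, 0.001, -1.0]]
ft_force: [-0.3, 0.3, -2.1]
finger_gap: 0.0182
finger_force: 9.0
```

Request:
play_rows(
  commands=[
    {"dp": [0, 0, 0], "spin": 0},
    {"dp": [0, 0, 0], "spin": 0},
    {"dp": [0, 0, 0], "spin": 0},
  ],
  grip_force=60,
)

```text
t: 49.8
tool_pos: [0.5899, 0.0472, 0.091]
ee_rot: [[0.0, -1.0, -0.0], [-1.0, -0.0, 0.0], [-0.0, 0.0, -1.0]]
ft_force: [-0.1, 1.0, -1.3]
finger_gap: 0.0176
finger_force: 60.0
```

Request:
play_rows(
  commands=[
    {"dp": [0, 0, -0.01], "spin": 0},
    {"dp": [0, 0, -0.03], "spin": 0},
    {"dp": [-0.01, 0, -0.06], "spin": 0},
    {"dp": [-0.04, 0, -0.08], "spin": 0},
    {"dp": [-0.08, 0, -0.08], "spin": 0},
    {"dp": [-0.12, 0, -0.08], "spin": 0},
    {"dp": [-0.14, 0, -0.08], "spin": 0},
    {"dp": [-0.14, 0, -0.08], "spin": 0},
  ],
)

```text
t: 50.47
tool_pos: [0.5886, 0.1946, 0.1731]
ee_rot: [[0.009, -1.0, 0.002], [-1.0, -0.009, 0.005], [-0.005, -0.002, -1.0]]
ft_force: [-0.4, -0.1, -2.1]
finger_gap: 0.0178
finger_force: 60.0
```

```bash
python3 -c "
from h import *
o=st();p=o['tool_pos']
for t in range(-4,9,4):print(t,[proj('scene',scoopW(q,p,-90,tilt=t)).round(1).tolist() for q in((63,52,30),(63,-52,30))])
asc('scene',270,165,100,52,1,2)
plan((.6072,.3179,.16,-80),(.6072,.3179,.06,-80))
im=cv2.GaussianBlur(camera('top'),(3,3),0)
np.save('top12.npy',im)
for x in(.565,.59,.615):
    print(x)
    print([ (i,int(im[tuple(proj('top',[x,-.177+y/1e3,.03]).round().astype(int)[::-1])].sum())) for i,y in enumerate(range(88,-92,-4))])
"
```

```text
t50.5 pos [0.5886 0.1946 0.1731] yaw -89.5 q [ 0.21  0.83 -1.05  1.63  0.77  1.15  2.12] gap 0.0178 F [-0.4 -0.1 -2.1]
-4 [[290.3, 186.2], [282.7, 162.5]]
0 [[291.1, 188.7], [283.5, 165.0]]
4 [[292.1, 191.1], [284.5, 167.4]]
8 [[293.4, 193.4], [285.7, 169.7]]
165 ...............--------------------------------------------#####---------...........................
167 ...............-----------------------------------------------------................................
169 ...............---------------------------------------------------..................................
171 ................--------------------------------------------------..................................
173 .............b...-------------------------------------------------..................................
175 B.BBBBBBBBBBBBBB.--------------------------------------------------.................................
177 BBBBBBBBBBBBBBBBB.--------------------------------------------------................................
179 BBBBBbbbbbbbbbbbb.---------------------------------------------------...............................

[... 2739 characters left out ...]
), (26, 249), (27, 105), (28, 96), (29, 105), (30, 95), (31, 84), (32, 102), (33, 148), (34, 150), (35, 113), (36, 107), (37, 136), (38, 149), (39, 143), (40, 112), (41, 114), (42, 144), (43, 144), (44, 132)]
0.615
[(0, 286), (1, 284), (2, 284), (3, 284), (4, 282), (5, 279), (6, 280), (7, 279), (8, 279), (9, 278), (10, 274), (11, 268), (12, 253), (13, 252), (14, 265), (15, 267), (16, 296), (17, 356), (18, 346), (19, 357), (20, 399), (21, 396), (22, 356), (23, 333), (24, 380), (25, 397), (26, 324), (27, 150), (28, 142), (29, 158), (30, 144), (31, 105), (32, 138), (33, 158), (34, 151), (35, 126), (36, 102), (37, 138), (38, 147), (39, 131), (40, 109), (41, 122), (42, 151), (43, 153), (44, 135)]
```

Four dark bands with gaps near case y=-36, -56 and -74 show the dowels home in grooves 3–6. Standing the scoop back at its original spot.

Request:
play_rows(
  commands=[
    {"dp": [-0.02, -0.003, 0], "spin": -2},
    {"dp": [-0.05, -0.007, 0], "spin": -4},
    {"dp": [-0.08, -0.012, 0.005], "spin": -6},
    {"dp": [-0.11, -0.016, 0.01], "spin": -8},
    {"dp": [-0.127, -0.0187, 0.012], "spin": -9.7},
    {"dp": [-0.127, -0.0187, 0.012], "spin": -9.7},
    {"dp": [-0.127, -0.0187, 0.012], "spin": -9.7},
  ],
)

```text
t: 51.15
tool_pos: [0.6088, 0.313, 0.1586]
ee_rot: [[0.168, -0.986, -0.001], [-0.986, -0.168, -0.002], [0.001, 0.001, -1.0]]
ft_force: [0.4, -0.6, -1.8]
finger_gap: 0.0175
finger_force: 60.0
```

```bash
python3 -c "
from h import *
st()
plan((.6072,.3179,.06,-80))"
```

```text
t51.1 pos [0.6088 0.313  0.1586] yaw -80.3 q [-0.01  0.93 -1.04  1.44  0.82  1.24  2.17] gap 0.0175 F [ 0.4 -0.6 -1.8]
dp [-0.0051, 0.0007, 0.0986] spin -0.3 rows 2.4
```

Request:
play_rows(
  commands=[
    {"dp": [-0.004, 0, 0.025], "spin": 0},
    {"dp": [-0.004, 0, 0.05], "spin": 0},
    {"dp": [-0.004, 0, 0.07], "spin": 0},
    {"dp": [-0.004, 0, 0.085], "spin": 0},
    {"dp": [-0.004, 0, 0.093], "spin": 0},
    {"dp": [-0.004, 0, 0.097], "spin": 0},
    {"dp": [-0.004, 0, 0.099], "spin": 0},
    {"dp": [-0.004, 0, 0.1], "spin": 0},
  ],
)

```text
t: 51.82
tool_pos: [0.6084, 0.3183, 0.0598]
ee_rot: [[0.168, -0.986, 0.001], [-0.986, -0.168, 0.001], [-0.001, -0.001, -1.0]]
ft_force: [0.2, -0.3, -1.9]
finger_gap: 0.0174
finger_force: 60.0
```

Request:
play_rows(
  commands=[
    {"dp": [0, 0, 0.001], "spin": 0},
    {"dp": [0, 0, 0.002], "spin": 0},
    {"dp": [0, 0, 0.002], "spin": 0},
  ],
)

```text
t: 52.07
tool_pos: [0.6085, 0.3188, 0.0584]
ee_rot: [[0.169, -0.986, 0.002], [-0.986, -0.169, 0.001], [-0.0, -0.002, -1.0]]
ft_force: [0.1, -0.8, 4.0]
finger_gap: 0.0177
finger_force: 60.0
```

Request:
play_rows(
  commands=[
    {"dp": [0, 0, 0], "spin": 0},
    {"dp": [0, 0, 0], "spin": 0},
    {"dp": [0, 0, 0], "spin": 0},
  ],
  grip_force=6,
)

```text
t: 52.32
tool_pos: [0.6085, 0.3189, 0.0584]
ee_rot: [[0.169, -0.986, 0.002], [-0.986, -0.169, 0.001], [-0.001, -0.002, -1.0]]
ft_force: [-1.0, -0.9, 5.7]
finger_gap: 0.0178
finger_force: 6.0
```

Request:
play_rows(
  commands=[
    {"dp": [0, 0, 0], "spin": 0},
    {"dp": [0, 0, 0], "spin": 0},
    {"dp": [0, 0, 0], "spin": 0},
    {"dp": [0, 0, 0], "spin": 0},
    {"dp": [0, 0, 0], "spin": 0},
  ],
  grip=0.5,
)

```text
t: 52.73
tool_pos: [0.6078, 0.3181, 0.0567]
ee_rot: [[0.169, -0.986, -0.0], [-0.986, -0.169, -0.0], [0.0, 0.0, -1.0]]
ft_force: [1.1, -0.1, 0.4]
finger_gap: 0.046
finger_force: 0.0
```

Request:
play_rows(
  commands=[
    {"dp": [0, 0, -0.02], "spin": 0},
    {"dp": [0, 0, -0.06], "spin": 0},
    {"dp": [0, 0, -0.1], "spin": 0},
    {"dp": [0, 0, -0.14], "spin": 0},
    {"dp": [0, 0, -0.18], "spin": 0},
    {"dp": [0, 0, -0.21], "spin": 0},
    {"dp": [0, 0, -0.21], "spin": 0},
  ],
)

```text
t: 53.32
tool_pos: [0.6094, 0.3213, 0.2746]
ee_rot: [[0.169, -0.986, 0.008], [-0.986, -0.169, 0.007], [-0.006, -0.009, -1.0]]
ft_force: [0.4, -0.1, 0.2]
finger_gap: 0.047
finger_force: 0.0
```

```bash
python3 -c "
from h import *
st()
for t in(0,):print([proj('scene',scoopW(q,[.6085,.3188,.0574],-80.3)).round(1).tolist() for q in((63,52,30),(63,-52,30))])
asc('scene',305,180,90,50,1,2)
im=cv2.GaussianBlur(camera('top'),(3,3),0)
for x in(.565,.59,.615):
    print(x,[ int(im[tuple(proj('top',[x,-.177+y/1e3,.04]).round().astype(int)[::-1])].sum()) for i,y in enumerate(range(88,-92,-4))])
plan((.55,.1,.3,-120),(.5,-.2,.33,-180),(.5,-.42,.33,-180))
"
```

```text
t53.3 pos [0.6094 0.3213 0.2746] yaw -80.3 q [-0.02  0.83 -1.09  1.3   0.72  1.42  2.25] gap 0.0470 F [ 0.4 -0.1  0.2]
[[336.9, 222.3], [321.5, 198.8]]
180 ..........................................................................................
182 ..........................................................................................
184 ..........................................................................................
186 .....................................................---..............########............
188 .....................................................-----....################............
190 ........................................---------------------################b............
192 ........................------------------------------------############..................
194 ...................-----------------------------------------#######-......................
196 ..................-------------------------------------------------.......................
198 ..................-------------------------------------------------......................
[... 1551 characters left out ...]
5, 265, 268, 133, 97, 102, 104, 72, 76, 96, 127, 111, 105, 134, 149, 150, 106, 107, 148, 156, 141, 143]
0.59 [268, 249, 247, 257, 266, 264, 264, 268, 276, 281, 283, 271, 275, 270, 278, 304, 370, 363, 344, 392, 409, 399, 349, 357, 408, 374, 269, 145, 161, 154, 105, 112, 158, 164, 139, 107, 122, 151, 146, 129, 116, 133, 162, 138, 138]
0.615 [303, 295, 299, 333, 379, 383, 385, 387, 395, 397, 398, 389, 390, 375, 359, 336, 363, 372, 346, 369, 409, 394, 366, 362, 409, 398, 231, 156, 161, 148, 125, 122, 146, 165, 128, 105, 130, 146, 153, 116, 111, 141, 157, 147, 145]
dp [0.2057, 0.0943, -0.0318] spin 39.7 rows 5.5
dp [0.2848, -0.1067, -0.03] spin 60.0 rows 8.4
dp [0.0, -0.22, 0.0] spin 0.0 rows 5.3
```

The scoop stands flat on the bench with the dowels still in place. Now round behind the lid with the gripper closed, to push it shut.

```bash
python3 -c "
from h import *
plan((.47,.13,.3,-80-50),(.42,-.12,.3,-80-105),(.45,-.36,.3,-80-150),(.59,-.39,.3,-80-190))
"
```

```text
dp [0.1626, 0.168, -0.0318] spin 49.7 rows 6.9
dp [0.2237, -0.1224, 0.0] spin 55.0 rows 7.7
dp [-0.0508, -0.2365, 0.0] spin 45.0 rows 6.3
dp [-0.113, 0.088, 0.0] spin 40.0 rows 5.6
```

Request:
play_rows(
  commands=[
    {"dp": [0.1626, 0.168, -0.032], "spin": 49.7},
    {"dp": [0.1626, 0.168, -0.032], "spin": 49.7},
    {"dp": [0.1626, 0.168, -0.032], "spin": 49.7},
    {"dp": [0.1626, 0.168, -0.032], "spin": 49.7},
    {"dp": [0.1626, 0.168, -0.032], "spin": 49.7},
    {"dp": [0.1626, 0.168, -0.032], "spin": 49.7},
    {"dp": [0.1626, 0.168, -0.032], "spin": 49.7},
    {"dp": [0.1626, 0.168, -0.032], "spin": 49.7},
  ],
  grip=0,
)

```text
t: 54.08
tool_pos: [0.4688, 0.1266, 0.298]
ee_rot: [[-0.647, -0.762, -0.002], [-0.762, 0.647, -0.003], [0.003, -0.001, -1.0]]
ft_force: [-0.3, 0.7, 0.3]
finger_gap: 0.0003
finger_force: 0.0
```

Request:
play_rows(
  commands=[
    {"dp": [0.2237, -0.1224, 0], "spin": 55},
    {"dp": [0.2237, -0.1224, 0], "spin": 55},
    {"dp": [0.2237, -0.1224, 0], "spin": 55},
    {"dp": [0.2237, -0.1224, 0], "spin": 55},
    {"dp": [0.2237, -0.1224, 0], "spin": 55},
    {"dp": [0.2237, -0.1224, 0], "spin": 55},
    {"dp": [0.2237, -0.1224, 0], "spin": 55},
    {"dp": [0.2237, -0.1224, 0], "spin": 55},
  ],
)

```text
t: 54.75
tool_pos: [0.4189, -0.1238, 0.2975]
ee_rot: [[-0.995, 0.095, -0.003], [0.095, 0.995, 0.001], [0.003, 0.001, -1.0]]
ft_force: [-0.6, 1.5, 0.1]
finger_gap: 0.0003
finger_force: 0.0
```

Request:
play_rows(
  commands=[
    {"dp": [-0.051, -0.2365, 0], "spin": 45},
    {"dp": [-0.051, -0.2365, 0], "spin": 45},
    {"dp": [-0.051, -0.2365, 0], "spin": 45},
    {"dp": [-0.051, -0.2365, 0], "spin": 45},
    {"dp": [-0.051, -0.2365, 0], "spin": 45},
    {"dp": [-0.051, -0.2365, 0], "spin": 45},
    {"dp": [-0.051, -0.2365, 0], "spin": 45},
    {"dp": [-0.051, -0.2365, 0], "spin": 45},
  ],
)

```text
t: 55.42
tool_pos: [0.4501, -0.3618, 0.2964]
ee_rot: [[-0.643, 0.766, -0.003], [0.766, 0.643, 0.003], [0.004, -0.0, -1.0]]
ft_force: [-0.0, 1.4, -1.0]
finger_gap: 0.0005
finger_force: 0.0
```

Request:
play_rows(
  commands=[
    {"dp": [-0.113, 0.088, 0], "spin": 40},
    {"dp": [-0.113, 0.088, 0], "spin": 40},
    {"dp": [-0.113, 0.088, 0], "spin": 40},
    {"dp": [-0.113, 0.088, 0], "spin": 40},
    {"dp": [-0.113, 0.088, 0], "spin": 40},
    {"dp": [-0.113, 0.088, 0], "spin": 40},
    {"dp": [-0.113, 0.088, 0], "spin": 40},
    {"dp": [-0.113, 0.088, 0], "spin": 40},
  ],
)

```text
t: 56.08
tool_pos: [0.5907, -0.3885, 0.2979]
ee_rot: [[-0.008, 1.0, -0.001], [1.0, 0.008, 0.002], [0.002, -0.001, -1.0]]
ft_force: [0.2, -0.2, 0.2]
finger_gap: 0.0001
finger_force: 0.0
```

```bash
python3 -c "
from h import *
st()
plan((.59,-.385,.225,90))
asc('scene',110,100,140,80,2,3)
for th in(1.6,1.7,1.8):print(th,[proj('scene',[x,-.2765+.211*np.cos(th)-.006,.06+.211*np.sin(th)]).round().tolist() for x in(.527,.653)])
for th in np.arange(1.75,-.06,-.075):
    r=.17;y=-.2765+r*np.cos(th)-.004*np.sin(th)-.008*max(np.sin(th),0); z=.06+r*np.sin(th)+.004*np.cos(th)
    print('%.2f'%th,round(y+.385,3),round(.225-z,3),end=' | ')
"
```

```text
t56.1 pos [ 0.5907 -0.3885  0.2979] yaw 90.4 q [ 0.71  0.67 -0.34  1.19  0.21  1.32  0.39] gap 0.0001 F [ 0.2 -0.2  0.2]
dp [0.0035, -0.0007, 0.0729] spin 0.4 rows 1.8
100 ..-.........................................................----------
103 ###....................................................---------------
106 ####...................................................---------------
109 ####....................................................--------------
112 ..#.....................................................--------------
115 --......................................................--------------
118 #......................................................---------------
121 -.......................................................--------------
124 -........................................................-------------
127 --.........................................................--.........
130 --....................................................................
133 --....................................................................
136 ---.........................
[... 977 characters left out ...]
........................................
178 ...........#######bBBBBBBBBBb........................................-
1.6 [[158.0, 139.0], [157.0, 170.0]]
1.7 [[150.0, 141.0], [148.0, 171.0]]
1.8 [[143.0, 142.0], [139.0, 173.0]]
1.75 0.066 -0.002 | 1.68 0.079 -0.004 | 1.60 0.092 -0.005 | 1.53 0.104 -0.005 | 1.45 0.117 -0.004 | 1.38 0.13 -0.003 | 1.30 0.142 0.0 | 1.23 0.155 0.004 | 1.15 0.167 0.008 | 1.08 0.179 0.014 | 1.00 0.19 0.02 | 0.93 0.201 0.027 | 0.85 0.212 0.035 | 0.78 0.222 0.043 | 0.70 0.231 0.052 | 0.63 0.239 0.062 | 0.55 0.247 0.073 | 0.48 0.254 0.084 | 0.40 0.26 0.095 | 0.33 0.266 0.107 | 0.25 0.27 0.119 | 0.18 0.274 0.131 | 0.10 0.276 0.144 | 0.03 0.278 0.157 | -0.05 0.278 0.17 |
```

Request:
play_rows(
  commands=[
    {"dp": [0.0035, 0, 0.03], "spin": 0.4},
    {"dp": [0.0035, 0, 0.06], "spin": 0.4},
    {"dp": [0.0035, 0, 0.073], "spin": 0.4},
    {"dp": [0.02, 0, 0.073], "spin": 0.4},
    {"dp": [0.04, 0, 0.073], "spin": 0.4},
    {"dp": [0.057, 0, 0.072], "spin": 0.4},
    {"dp": [0.07, 0, 0.071], "spin": 0.4},
    {"dp": [0.083, 0, 0.07], "spin": 0.4},
  ],
)

```text
t: 56.8
tool_pos: [0.5902, -0.3069, 0.2294]
ee_rot: [[0.004, 1.0, 0.001], [1.0, -0.004, -0.001], [-0.001, 0.001, -1.0]]
ft_force: [0.3, -1.2, 0.2]
finger_gap: 0.0008
finger_force: 0.5
```

Request:
play_rows(
  commands=[
    {"dp": [0.013, 0, -0.001], "spin": 0},
    {"dp": [0.025, 0, -0.001], "spin": 0},
    {"dp": [0.038, 0, 0], "spin": 0},
    {"dp": [0.051, 0, 0.001], "spin": 0},
    {"dp": [0.063, 0, 0.004], "spin": 0},
    {"dp": [0.076, 0, 0.008], "spin": 0},
    {"dp": [0.088, 0, 0.012], "spin": 0},
    {"dp": [0.1, 0, 0.018], "spin": 0},
  ],
)

```text
t: 57.47
tool_pos: [0.5909, -0.2061, 0.2106]
ee_rot: [[0.006, 1.0, 0.0], [1.0, -0.006, 0.0], [0.0, 0.0, -1.0]]
ft_force: [-0.5, -0.7, 0.2]
finger_gap: 0.0003
finger_force: 0.4
```

Request:
play_rows(
  commands=[
    {"dp": [0.011, 0, 0.006], "spin": 0},
    {"dp": [0.022, 0, 0.013], "spin": 0},
    {"dp": [0.033, 0, 0.021], "spin": 0},
    {"dp": [0.043, 0, 0.029], "spin": 0},
    {"dp": [0.052, 0, 0.038], "spin": 0},
    {"dp": [0.06, 0, 0.048], "spin": 0},
    {"dp": [0.068, 0, 0.059], "spin": 0},
    {"dp": [0.075, 0, 0.07], "spin": 0},
  ],
)

```text
t: 58.13
tool_pos: [0.5912, -0.1316, 0.1399]
ee_rot: [[0.006, 1.0, -0.0], [1.0, -0.006, 0.0], [0.0, -0.0, -1.0]]
ft_force: [0.6, -1.0, -0.4]
finger_gap: 0.0008
finger_force: 0.3
```

Request:
play_rows(
  commands=[
    {"dp": [0.006, 0, 0.011], "spin": 0},
    {"dp": [0.012, 0, 0.023], "spin": 0},
    {"dp": [0.016, 0, 0.035], "spin": 0},
    {"dp": [0.02, 0, 0.047], "spin": 0},
    {"dp": [0.022, 0, 0.058], "spin": 0},
    {"dp": [0.023, 0, 0.067], "spin": 0},
    {"dp": [0.023, 0, 0.073], "spin": 0},
    {"dp": [0.023, 0, 0.073], "spin": 0},
  ],
)

```text
t: 58.8
tool_pos: [0.5911, -0.109, 0.0669]
ee_rot: [[0.006, 1.0, -0.001], [1.0, -0.006, 0.001], [0.001, -0.001, -1.0]]
ft_force: [0.2, 0.5, 0.4]
finger_gap: 0.0005
finger_force: 0.0
```

```bash
python3 -c "
from h import *
st()
asc('scene',150,160,140,70,2,3)
print([proj('scene',[x,-.0655,.066]).round().tolist() for x in(.527,.653)])
"
```

```text
t58.8 pos [ 0.5911 -0.109   0.0669] yaw 89.6 q [ 0.31  0.75 -0.28  1.77  0.3   0.67 -0.14] gap 0.0005 F [0.2 0.5 0.4]
160 ..................................--#######--.........................
163 ...................................---##b##--.........................
166 ....................................--#####--.........................
169 ...................................---#b###---........................
172 ...................................###########........................
175 ...............b...................###########-.............BBBBBBBBBB
178 ....................................##.######-b..----------.BBBBBBBBBB
181 ................b....................#.#######....----------..BBbbbBbb
184 .............b......................###########-......................
187 ....................................-##-######--......................
190 ................................b..b###########-......................
193 .................bbbbbBBBBBBBBBBBBB.------------......................
196 .............BBBBBBBBBBBBBBBBBBBBBB.------------......................
199 .............BBBBBBBBBBBBBBBBBBBBBBb-------.BBBBB.....................
202 ........b...BBBBBBBBBBBBBBBBBBBBBBBBBBBb---.BBBBB.....................
205 ............BBBBBBBBBBBBBBBBBBBBBBBBBBBBbbBBBBBBBb....................
208 ............BBBBBBBBBBBBBBBBBBBBBBBBBBBBBBBBBBBBBb....................
211 ............BBBBBBBBBBBBBBBBBBBBBBBBBBBBBBBBBBBBBB....................
214 ............BBBBBBBBBBBBBBBBBBBBBBBBBBBBBBBBBBBBBB....................
217 ............BBBBBBBBBBBBBBBBBBBBBBBBBBBBBBBBBBBBBBb...................
220 ............BBBBBBBBBBBBBBBBBBBBBBBBBBBBBBBBBBbbBBb...................
223 ............bBBBBBBBBBBBBBBBBBBbbb.............bBbb...................
226 .............BBBBBbbb......................---........................
229 .......................................----------.....................
[[244.0, 187.0], [250.0, 217.0]]
```

Nearly shut. Moving out toward the lip and pressing it down fully.

Request:
play_rows(
  commands=[
    {"dp": [0.02, 0, -0.002], "spin": 0},
    {"dp": [0.025, 0, 0], "spin": 0},
    {"dp": [0.025, 0, 0.003], "spin": 0},
    {"dp": [0.025, 0, 0.006], "spin": 0},
    {"dp": [0.025, 0, 0.008], "spin": 0},
    {"dp": [0.025, 0, 0.008], "spin": 0},
  ],
)

```text
t: 59.35
tool_pos: [0.5928, -0.0818, 0.0652]
ee_rot: [[0.005, 1.0, 0.003], [1.0, -0.005, 0.002], [0.002, 0.003, -1.0]]
ft_force: [-9.5, 7.0, 37.7]
finger_gap: 0.0004
finger_force: 19.0
```

Request:
play_rows(
  commands=[
    {"dp": [0, 0, -0.01], "spin": 0},
    {"dp": [0, 0, -0.04], "spin": 0},
    {"dp": [0, 0, -0.08], "spin": 0},
    {"dp": [-0.02, 0, -0.12], "spin": 0},
    {"dp": [-0.06, 0, -0.16], "spin": 0},
    {"dp": [-0.1, 0, -0.2], "spin": 0},
    {"dp": [-0.14, 0, -0.24], "spin": 0},
    {"dp": [-0.14, 0, -0.24], "spin": 0},
  ],
)

```text
t: 60.02
tool_pos: [0.5899, -0.2229, 0.2975]
ee_rot: [[0.007, 1.0, 0.0], [1.0, -0.007, -0.001], [-0.001, 0.0, -1.0]]
ft_force: [0.2, -0.2, -0.9]
finger_gap: 0.0003
finger_force: 0.0
```

Request:
play_rows(
  commands=[
    {"dp": [-0.04, 0, 0], "spin": 0},
    {"dp": [-0.08, 0, 0], "spin": 0},
    {"dp": [-0.12, 0, 0], "spin": 0},
    {"dp": [-0.16, 0, 0], "spin": 0},
    {"dp": [-0.2, 0, 0], "spin": 0},
    {"dp": [-0.2, 0, 0], "spin": 0},
  ],
)

```text
t: 60.52
tool_pos: [0.5845, -0.4327, 0.2937]
ee_rot: [[0.019, 1.0, -0.004], [1.0, -0.019, -0.007], [-0.007, -0.004, -1.0]]
ft_force: [-1.3, -0.7, -2.2]
finger_gap: 0.0006
finger_force: 0.0
```

```bash
python3 -c "
from h import *
st()
a=camera('scene');b=camera('top')
s0=cv2.imread('pics/scene0.png');t0=cv2.imread('pics/top0.png')
for n,c,o in(('scene',a,s0),('top',b,t0)):
    g=cv2.GaussianBlur(cv2.resize(c,(800,600),interpolation=cv2.INTER_CUBIC)[:,:,::-1],(7,7),0).astype(int)-cv2.GaussianBlur(o,(7,7),0)
    m=(abs(g).max(2)>30).astype(np.uint8);k,l,s,ce=cv2.connectedComponentsWithStats(m)
    print(n,[s[i].tolist() for i in range(1,k) if s[i,4]>40])
asc('scene',150,170,140,60,2,3)
"
```

```text
t60.5 pos [ 0.5845 -0.4327  0.2937] yaw 88.9 q [ 0.74  0.71 -0.31  1.13  0.21  1.34  0.43] gap 0.0006 F [-1.3 -0.7 -2.2]
scene [[80, 0, 22, 6, 98], [49, 12, 21, 11, 179], [23, 26, 28, 46, 609], [367, 27, 17, 18, 120], [374, 31, 20, 47, 551], [401, 36, 8, 11, 47], [87, 54, 19, 24, 325], [44, 56, 38, 29, 503], [60, 88, 8, 17, 72], [77, 89, 52, 19, 531], [23, 101, 46, 18, 513], [75, 101, 88, 135, 6700], [60, 119, 17, 6, 64], [41, 121, 13, 11, 109], [54, 133, 8, 14, 48], [60, 148, 16, 23, 202], [31, 190, 287, 89, 5886], [220, 204, 117, 74, 2492], [503, 248, 44, 15, 440], [52, 261, 152, 174, 8339], [504, 267, 47, 13, 496], [410, 270, 60, 17, 562], [407, 275, 85, 19, 713], [388, 281, 18, 8, 104], [543, 302, 32, 33, 573]]
top [[472, 128, 328, 472, 31057], [198, 246, 31, 63, 1386], [277, 358, 69, 19, 958], [300, 363, 89, 30, 1490], [192, 367, 64, 21, 817], [371, 378, 42, 20, 609], [182, 408, 65, 16, 813], [551, 486, 249, 114, 14458], [429, 586, 28, 14, 205]]
170 ......................................................................
173 ........................................................
[... 664 characters left out ...]
BBBB.....................
203 ............BBBBBBBBBBBBBBBBBBBBBBBBBBBBBBBBBBBBB.....................
206 ............BBBBBBBBBBBBBBBBBBBBBBBBBBBBBBBBBBBBBb....................
209 ............BBBBBBBBBBBBBBBBBBBBBBBBBBBBBBBBBBBBBB....................
212 ............BBBBBBBBBBBBBBBBBBBBBBBBBBBBBBBBBBBBBB....................
215 ............BBBBBBBBBBBBBBBBBBBBBBBBBBBBBBBBBBBBBB....................
218 ............BBBBBBBBBBBBBBBBBBBBBBBBBBBBBBBBBBBBBBb...................
221 ............BBBBBBBBBBBBBBBBBBBBBBBBBBBBbbbb..bbBBb...................
224 ............bBBBBBBBBBBBBBBBbbb..b........b...........................
227 .............bbbb.......b................------.......................
```

```bash
python3 -c "
from plant import manip
print(manip.job_done())"
```

```text
the job is handed in; nothing more can be done
None
```

The job is handed in at about 60 s: all four dowels (two from the scoop, two off the bench) lie in grooves 3–6, the lid is shut, and the knife and scoop are back on the bench. Two things to know: I first probed the hinge end of the case with the knife by mistake, without moving anything, and the closing press on the lid peaked at 38 N, just under the 40 N limit.

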